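# Colour trial at the porcelain decorator's bench

### The job

Make a colour trial: first stand every colour pot that is on the bench upright on the white palette tray, without spilling. Then take the brush and work from light to dark (yellow, orange, green, blue, as far as these pots are there): for each colour dip the brush tip into its pot and touch the tip onto the tray's white floor right beside that pot, before going on to the next colour. When the last colour is tried, rinse the tip in the glass jar and lay the brush back in both notches of its rest; leave the pots standing on the tray, and the other ware and tools where they are.

Things in the scene. Friction and masses are not known exactly. Their poses are not given: they have to be found in the camera images.
- pot_yellow: open round colour pot, yellow all over, 54 mm across (50 mm at the foot), 45 mm tall, wall 3 mm, bottom 7 mm thick, so the inside is 48 mm across and 38 mm deep; 110 to 185 g, loose, may be absent. Origin: centre of its underside; z up along its axis. It spills if tipped by more than 40 degrees.
- pot_yellow_rim (a point): centre of the yellow pot's mouth, level with its rim
- pot_orange: the same pot, orange; may be absent
- pot_orange_rim (a point): centre of the orange pot's mouth, level with its rim
- pot_green: the same pot, green; may be absent
- pot_green_rim (a point): centre of the green pot's mouth, level with its rim
- pot_blue: the same pot, dark blue; may be absent
- pot_blue_rim (a point): centre of the blue pot's mouth, level with its rim
- tray: white porcelain palette tray, fixed, 210 mm along its x and 380 mm along its y, flat floor 5 mm thick, wall 5 mm thick all round whose top is 12 mm above the bench. Origin: centre of its underside on the bench.
- tray_floor (a point): centre of the tray's flat floor, on its upper face (5 mm above the bench), axes as the tray's. The floor is 200 mm (x) by 370 mm (y).
- brush: colour brush about 180 mm long: round wooden handle 12 mm thick from x = -82 to +52 mm, brass ferrule 10 mm thick from +52 to +70 mm, dark hair 8 mm thick from +70 tapering to the tip at +100 mm; the last 18 mm of the hair are soft and give way without resistance. 30 g, loose, starts in its rest. Origin: on the axis, near the balance point, the place to grip; x points along the axis to the tip.
- brush_tip (a point): point of the brush hair, 100 mm from the brush's origin
- rest: white ceramic brush rest, fixed: base plate 120 mm (x) by 52 mm (y), 6 mm thick, with two V-notched saddles 8 mm thick, 44 mm wide, at x = -45 and +45 mm; the notches run along x, their bottoms 28 mm above the bench, their sides rising at 25 degrees to 38 mm. Between the saddles there is room for the fingers. Origin: centre of its underside.
- rest_seat (a point): where the brush's origin lies when the brush is in the rest: middle between the notches, 34.6 mm above the bench; the brush lies along its x axis (at the start the tip points along +x, roughly towards the robot)
- rinse_jar: open glass rinsing jar, fixed, 72 mm across, 58 mm tall, wall 3 mm, bottom 6 mm thick. Origin: centre of its underside.
- rinse_rim (a point): centre of the rinsing jar's mouth, level with its rim
- bowl_banded: bystander: white bowl with a yellow rim, 150 mm across, 52 mm tall
- bowls_white: bystander: stack of three white bowls, 150 mm across, 86 mm tall
- medium_bottle: bystander: closed amber bottle, 48 mm across, 110 mm tall
- lidded_jar: bystander: clear jar with a white lid, 50 mm across, 50 mm tall
- palette_knife: bystander: palette knife lying flat, about 170 mm long
- pounce: bystander: beige sponge ball 48 mm thick with a stubby brown handle on top, 74 mm tall in all
- white_cup: bystander: white cup, 72 mm across, 60 mm tall
Mind the look-alikes: they are no part of the job. Of the things that look like the brush, the middle-sized one is meant.

How it is judged:
By the outcome, as a careful person would: the job done as asked, in the order asked, and still so for the second after the job is handed in, with the robot touching nothing.
Of pot_yellow, pot_orange, pot_green, pot_blue only 3 to 4 are there at a start; the rules pass over those that are not, and their reading is None.
At some moment in a run one of pot_yellow, pot_orange, pot_green, pot_blue may be knocked a few centimetres aside while the robot is not near it.
It also fails if it takes over 210 s, if anything falls off the work surface, if the arm or the gripper's body presses on something with over 40 N, if the wrist force passes 120 N, or if a joint passes its speed limit or range.

### The arm

A 6-joint arm with a two-finger parallel gripper is mounted at the origin on the work surface. World frame = base frame: x ahead of the robot, y to its left, z up, the work surface at z = 0. Lengths are in mm, angles in degrees, forces in N, time in s.
With the tool pointing down it reaches from about 250 to 800 mm from the base axis. Payload 3.9 kg.
Tool frame: the origin (TCP) lies midway between the tips of the shut fingers; the grasp point (between the pads) lies bot.grasp_offset behind it (bot.grasp_offset is the distance from the TCP to the grasp point, in mm); z points along the fingers, y is the line along which they close (so a half turn about z gives the same grasp; the last joint's range is limited). The gripper opens to 85 mm and grips with 20 to 120 N. Pads are 22 mm wide; open, the fingers measure 114 mm over their backs; the gripper's body (76 mm by 85 mm) begins 54 mm behind the grasp point. The pads swing forward as they close: fully open they stand 13 mm farther back than shut.
Start: joints at [-65.374, 14.897, -7.913, 67.191, 0, 90], TCP at [218.756, -477.243, 205.704] pointing down, gripper open.
Joint ranges: [-159.42, 159.42], [-47.68, 98.78], [-73.54, 78.23], [-108.79, 121.32], [-90, 84.71], [-180, 180]. Speed limits (degrees/s): [147.25, 147.25, 180, 180, 180, 180].

### API

Orientations are given as [roll, pitch, yaw] about the fixed x, y, z axes, in that order (R = Rz(yaw) Ry(pitch) Rx(roll)).
In Python, from plant import bot gives the robot as it stands.
- The arm moves only by the shell command python3 -m creep 'ROWS'. ROWS is JSON, a list of rows, each a list of 7 numbers: the shift along the tool's x, y, z in mm, then the turn, a rotation vector about the tool's x, y, z in rad, then the finger opening in mm, from 0 to 85.4. A call has 1 to 5 rows; each row is the pose to reach, as a shift and turn from the pose commanded when the call began, along the tool's axes at that moment; what a row does not reach only later rows make up. A row lasts 1/10 s, in which the tool goes at most 50 mm and 8.59 degrees, less where a joint would pass 70% of its speed; a pose out of reach is approached as far as the arm can. A call with a gripper value outside its range is refused whole. The fingers move at their own pace and stop on an object; the grip force is fixed at half the most. Time passes only in rows, so rows that repeat a pose let the fingers close. It gives the time, the measured TCP pose, the force, the opening and the grip force at its end, in the units of the state.
- bot.get_state(): the state, without advancing time (a new reading comes with each control period).
- bot.snapshot(name): name is "side" or "top" or "wrist"; returns the picture (400x640x3 uint8, red, green, blue); there is no depth.
- bot.get_calibration(name): a dict with "fx", "fy", "cx", "cy" (pixels), "position" and "rotation" of the camera in the world; the wrist camera has in their place "mount" (4x4, takes a point from camera to tool coordinates, whose origin is the TCP and whose axes are the flange's). Camera axes: x right, y up, looking along -z (the intrinsics and any distortion apply to the point x, -y, -z); pixel columns grow to the right and rows downward; lengths in mm; the calibration is good to about 2 mm. A picture is of the moment at which its call begins: read the wrist's pose just before it. get_calibration takes no time and is no camera call.
- bot.job_done(): hands the job in; it is judged then, once.
Trained networks look in the newest picture that a camera, given by its name, has taken for a name from the list of things; names that differ only in an ending like _2 or _b are one class to them, and where a whole thing is asked for, a point or a joint stands for the part that bears it (a point fixed in the world has none). Each returns a list of dicts, best first, with "score" (0 to 1); they miss things now and then, are a little off and sometimes report something else, mostly with a low value. They report only what shows in the picture. A call takes as long as a camera call. They do not tell look-alikes from the thing itself.
- bot.spot_in(camera, thing): "rect" ([left, top, right, bottom] in pixels, round what is visible of it).
- bot.regions_of(camera, thing): "mask" (400x640 bool, what is visible of it) and "rect" ([left, top, right, bottom] in pixels, round what is visible of it).
- bot.tip_of(camera, thing): "at" ([column, row] in pixels: a listed point, or the origin of a listed thing).
The state is a dict: "time_s": time; "q": joint angles; "dq": joint speeds; "joint_torque": joint torques, N m; "eef_pos": TCP position; "orientation": TCP orientation; "force": force on the tool from outside, world axes, zero at the start; "torque": the same for the moment, N m; "grip_width": opening from 0.0 (shut) to 1.0 (fully open); "grip_force": force on a finger pad.
Only numpy, scipy, OpenCV 4.12 (cv2) and the standard library are available. Lean on these libraries where they do the work, as an engineer would, in place of code of your own. Each camera call takes 0.05 s, during which the arm holds its last target. There are 200 camera calls.

## Working session

There is one attempt and no reset: what is moved stays moved. The work goes in short steps, Python scripts to look and compute and a shell command to move; the robot and the scene stay as the last step left them, time stands still between calls to the robot, and variables do not carry over. Pictures are saved under pics/ and viewed, at most 14 in all, crops included, and the job is handed in when it is done.

```bash
ls; mkdir -p pics
python3 - <<'E'
from plant import bot
import cv2
print(bot.get_state(), bot.grasp_offset)
for n in ("side","top","wrist"):
    im=bot.snapshot(n); cv2.imwrite(f"pics/{n}0.png",im[:,:,::-1]); print(n,bot.get_calibration(n))
E
```

```text
pics
{'time_s': 0.0, 'q': array([-6.53735488e+01,  1.49347689e+01, -7.98493239e+00,  6.71912793e+01,
       -4.77241847e-04,  8.99998854e+01]), 'dq': array([-0.12116121, -0.14094239,  0.06470753,  0.17592379,  0.00935908,
       -0.08316801]), 'joint_torque': array([ 6.50845845e-05, -4.05683720e+01,  2.53919917e+01,  1.88147411e-02,
        1.00244765e-04,  1.01680567e-05]), 'eef_pos': array([ 218.46049408, -476.58460671,  204.8792437 ]), 'orientation': array([-1.79889019e+02,  4.77018897e-04,  2.46265667e+01]), 'force': array([ 0.47486819, -0.21854904,  0.22393027]), 'torque': array([0.03800272, 0.01163461, 0.04184238]), 'grip_force': 0.0, 'grip_width': 0.9991596748322957} 18.700000000000003
side {'fx': 416.5289490225402, 'fy': 416.5289490225402, 'cx': 320.5547744677073, 'cy': 194.56561197752785, 'position': array([ 343.64731229, -941.30261035,  849.92462455]), 'rotation': array([ 49.36048566,   0.89464898, -11.95474423])}
top {'fx': 486.04395678830485, 'fy': 486.04395678830485, 'cx': 315.78884834188403, 'cy': 200.44678816081858, 'position': array([ 358.70181779,  -54.33805649, 1644.84254612]), 'rotation': array([  5.24316298,   0.40717984, -89.8516014 ])}
wrist {'fx': 304.0775999093893, 'fy': 304.0775999093893, 'cx': 315.8461544712396, 'cy': 197.12691622216596, 'mount': array([[-6.20213234e-04,  9.47820973e-01,  3.18802477e-01,
         8.14146566e+01],
       [ 9.99999268e-01,  9.19165953e-04, -7.87296230e-04,
         2.40724648e-01],
       [-1.03924826e-03,  3.18801755e-01, -9.47820849e-01,
        -1.67183496e+02],
       [ 0.00000000e+00,  0.00000000e+00,  0.00000000e+00,
         1.00000000e+00]])}
```

View pics/top0.png

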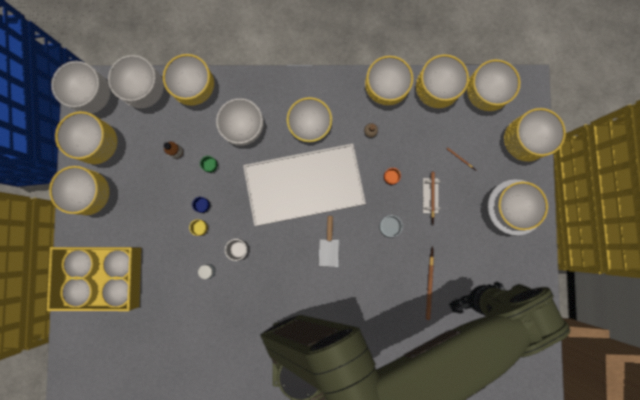

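View pics/side0.png

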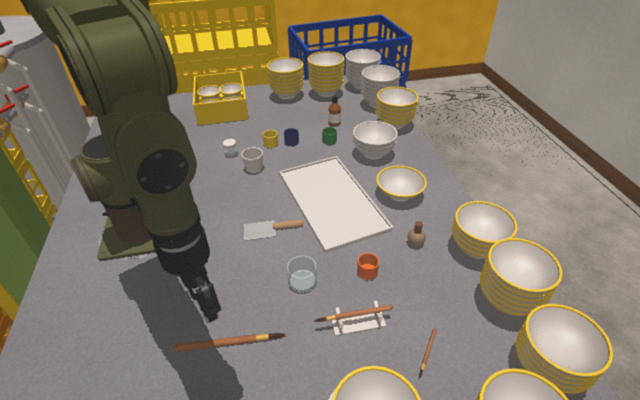

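The top view (x up, y left) shows all four pots: green (209,164), blue (202,205), yellow (198,228) and orange (392,176). The tray is at (305,185), the jar at (391,226) and the rest at (431,197). There are three brush-like things: the long one at (430,285), the one in the rest at (431,198) and the small one at (461,158). The one in the rest is the middle-sized one.

```bash
cat > h.py <<'E'
from plant import bot
import numpy as np, cv2
from scipy.spatial.transform import Rotation as R
def campose(n, st=None):
    c=bot.get_calibration(n)
    if n=="wrist":
        st=st or bot.get_state(); m=np.array(c["mount"]); Rt=R.from_euler("xyz",st["orientation"],degrees=True).as_matrix()
        return c,Rt@m[:3,:3],st["eef_pos"]+Rt@m[:3,3]
    return c,R.from_euler("xyz",c["rotation"],degrees=True).as_matrix(),np.array(c["position"])
def ray(n,px,st=None):
    c,Rm,p=campose(n,st)
    d=Rm@np.array([(px[0]-c["cx"])/c["fx"],-(px[1]-c["cy"])/c["fy"],-1]); return p,d
def at_z(n,px,z,st=None):
    p,d=ray(n,px,st); return p+d*(z-p[2])/d[2]
def proj(n,P,st=None):
    c,Rm,p=campose(n,st); v=Rm.T@(np.array(P)-p); return np.array([c["cx"]-c["fx"]*v[0]/v[2], c["cy"]+c["fy"]*v[1]/v[2]])
def find(n,thing,z,st=None,k=1):
    return [(round(r["score"],2),np.round(r["at"],1),np.round(at_z(n,r["at"],z,st)[:2],1)) for r in bot.tip_of(n,thing)[:k]]
def pose():
    s=bot.get_state(); print("t%.1f"%s["time_s"],"pos",np.round(s["eef_pos"],1),"rpy",np.round(s["orientation"],1),"q",np.round(s["q"]),"F",np.round(s["force"],1),"w %.1f gf %.1f"%(s["grip_width"]*85.4,s["grip_force"])); return s
E
python3 - <<'E'
from h import *
for n in ("top","side"):
    for t,z in [("pot_yellow_rim",45),("pot_orange_rim",45),("pot_green_rim",45),("pot_blue_rim",45),("tray_floor",5),("rinse_rim",58),("rest_seat",34.6),("brush",34.6),("brush_tip",34.6)]:
        print(n,t,find(n,t,z,k=2))
im=bot.snapshot("top");cv2.imwrite("pics/crop1.png",cv2.resize(im[130:330,380:500,::-1],None,fx=3,fy=3,interpolation=cv2.INTER_CUBIC))
m=bot.regions_of("top","tray")[0]["mask"].astype(np.uint8)
c=max(cv2.findContours(m,0,2)[0],key=cv2.contourArea); b=cv2.boxPoints(cv2.minAreaRect(c)); w=[at_z("top",p,10)[:2] for p in b]; print(np.round(w),np.mean(w,0))
E
```

```text
top pot_yellow_rim [(0.48, array([196.6, 228.1]), array([413.3, 349.8]))]
top pot_orange_rim [(0.77, array([392.2, 174.1]), array([ 593.8, -295.9])), (0.73, array([328.1, 241.4]), array([370.7, -83.3]))]
top pot_green_rim [(0.6, array([204.5, 162.4]), array([632.2, 328.9])), (0.29, array([369.9, 130.3]), array([ 741.6, -223.1]))]
top pot_blue_rim [(0.73, array([197.9, 210.7]), array([470.7, 346.9])), (0.22, array([309. , 121.8]), array([770.5, -19.1]))]
top tray_floor [(0.57, array([306.7, 183.8]), array([565.9, -11.3]))]
top rinse_rim [(0.73, array([390. , 229.7]), array([ 409.1, -284.6]))]
top rest_seat [(0.77, array([432.6, 193.3]), array([ 531.1, -430.9])), (0.56, array([390.9, 177.3]), array([ 584.5, -293. ]))]
top brush [(0.75, array([435.4, 191. ]), array([ 538.8, -440.4]))]
top brush_tip [(0.87, array([429.4, 245. ]), array([ 359.8, -417.1])), (0.49, array([434.5, 223.6]), array([ 430.3, -435.3]))]
side pot_yellow_rim [(0.7, array([269.8, 134.2]), array([417.2, 344.7]))]
side pot_orange_rim [(0.84, array([367.6, 258.1]), array([ 590.1, -287.6]))]
side pot_green_rim [(0.53, array([326.9, 130. ]), array([622.4, 324.8])), (0.16, array([300.9, 267.2]), array([ 421.3, -279.5]))]
side pot_blue_rim [(0.52, array([289.6, 130.6]), array([490. , 352.1]))]
side tray_floor [(0.97, array([334.5, 197.1]), array([574.2,   3.2])), (0.52, array([334.1, 122.6]), array([675.3, 433.9]))]
side rinse_rim [(0.83, array([300., 267.]), array([ 418. , -289.1])), (0.59, array([254.1, 168.7]), array([344. , 134.1]))]
side rest_seat [(0.67, array([358.5, 312.5]), array([ 526.8, -428.2]))]
side brush [(0.72, array([427.4, 350. ]), array([ 642.1, -546.4])), (0.6, array([355.6, 314.3]), array([ 519.2, -431.3]))]
side brush_tip [(0.85, array([283.8, 332.7]), array([ 354.8, -441.8])), (0.82, array([311.9, 321.6]), array([ 419.6, -428.2]))]
[[ 629.  210.]
 [ 708. -166.]
 [ 498. -208.]
 [ 421.  164.]] [5.64216559e+02 4.93108674e-02]
```

View pics/crop1.png

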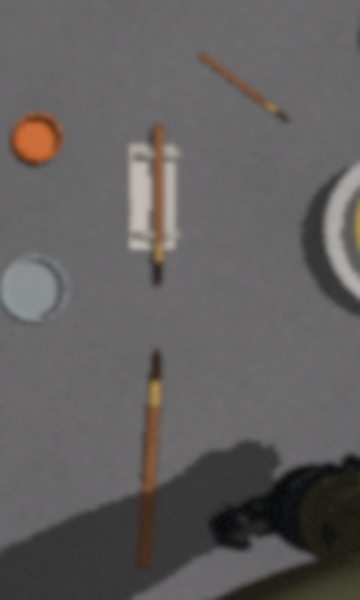

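The crop confirms it: the brush in the rest is middle-sized, between the long one on the bench and the short one on the right, and its tip points at the robot. I'll start with the orange pot, turning the tool to yaw 0 on the way.

```bash
python3 -m creep '[[46,-2,5,0,0,0.14,85],[92,-3,5,0,0,0.28,85],[138,-4,5,0,0,0.42,85],[184,-6,5,0,0,0.43,85],[230,-7,5,0,0,0.43,85]]'
python3 - <<'E'
from h import *
pose()
E
```

```text
time_s: 1.65
eef_pos: [426.6, -373.9, 200.8]
orientation: [180.0, -0.0, -0.0]
force: [0.1, -0.4, -0.1]
grip_width: 0.998
grip_force: 0.0
t1.6 pos [ 426.6 -373.9  200.8] rpy [180.  -0.  -0.] q [-41.  19.  -3.  68.   0. 139.] F [ 0.1 -0.4 -0.1] w 85.2 gf 0.0
```

```bash
python3 -m creep '[[160,-80,50,0,0,0,85],[160,-80,50,0,0,0,85],[160,-80,50,0,0,0,85],[160,-80,50,0,0,0,85],[160,-80,50,0,0,0,85]]'
python3 - <<'E'
from h import *
s=pose(); im=bot.snapshot("wrist"); cv2.imwrite("pics/w1.png",im[:,:,::-1])
print(find("wrist","pot_orange_rim",45,s),[np.round(r["rect"]) for r in bot.spot_in("wrist","pot_orange")][:1])
hsv=cv2.cvtColor(im,cv2.COLOR_RGB2HSV); m=cv2.inRange(hsv,(3,140,60),(14,255,255)); print(cv2.boundingRect(m), m.sum()/255)
E
```

```text
time_s: 2.15
eef_pos: [588.2, -292.0, 148.1]
orientation: [-179.9, 0.0, 0.3]
force: [-0.1, 0.2, -0.5]
grip_width: 0.997
grip_force: 0.0
t2.1 pos [ 588.2 -292.   148.1] rpy [-179.9    0.     0.3] q [-26.  29.   6.  67.   0. 153.] F [-0.1  0.2 -0.5] w 85.1 gf 0.0
[(0.59, array([317.5, 185.8]), array([ 590., -294.]))] [array([291., 156., 347., 215.])]
(229, 0, 371, 281) 4834.0
```

View pics/w1.png

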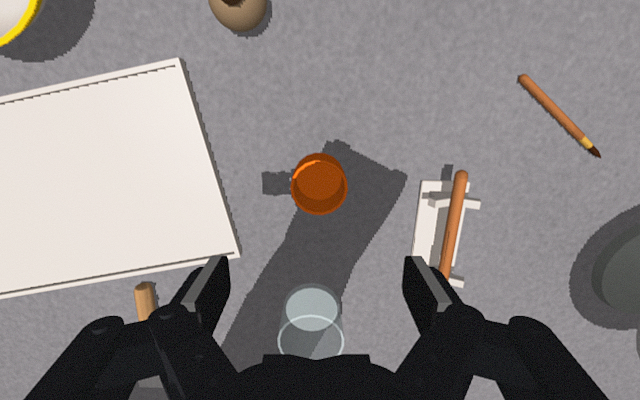

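Orange pot at (319,183), centred between the open fingers; nothing is in the way. I'll go down and grip.

```bash
python3 -m creep '[[3,1.5,50,0,0,0,85],[3,1.5,100,0,0,0,85],[3,1.5,130,0,0,0,85],[3,1.5,139,0,0,0,85],[3,1.5,139,0,0,0,85]]'; python3 -m creep '[[0,0,0,0,0,0,40],[0,0,0,0,0,0,40],[0,0,0,0,0,0,40],[0,0,0,0,0,0,40],[0,0,0,0,0,0,40]]'; python3 -m creep '[[0,0,0,0,0,0,40],[0,0,0,0,0,0,40],[0,0,0,0,0,0,40],[0,0,0,0,0,0,40],[0,0,-20,0,0,0,40]]'
```

```text
time_s: 2.8
eef_pos: [586.2, -297.1, 11.2]
orientation: [-179.9, 0.1, -0.1]
force: [-0.5, -0.8, 0.6]
grip_width: 0.996
grip_force: 0.0
time_s: 3.3
eef_pos: [589.4, -297.6, 13.9]
orientation: [179.9, -0.2, -0.0]
force: [0.6, -1.5, 0.7]
grip_width: 0.468
grip_force: 0.5
time_s: 3.8
eef_pos: [585.2, -294.9, 28.6]
orientation: [-179.8, 0.4, -0.0]
force: [-0.4, 0.8, 0.5]
grip_width: 0.466
grip_force: 0.0
```

Run:
```python
from h import *
for i in range(3): s=pose(); bot.snapshot("top")
im=bot.snapshot("wrist"); cv2.imwrite("pics/w2.png",im[:,:,::-1])
```

```text
t3.8 pos [ 585.2 -294.9   28.6] rpy [-179.8    0.4   -0. ] q [-27.  34.  -4.  52.   0. 153.] F [-0.4  0.8  0.5] w 39.8 gf 0.0
t3.9 pos [ 588.  -296.2   33.6] rpy [-180.   -0.   -0.] q [-27.  34.  -4.  52.   0. 153.] F [0.6 0.8 1.4] w 40.3 gf 0.0
t3.9 pos [ 589.1 -296.8   33.3] rpy [ 1.8e+02 -1.0e-01 -0.0e+00] q [-27.  34.  -4.  52.   0. 153.] F [ 0.2 -1.4 -0.3] w 40.2 gf 0.0
```

View pics/w2.png

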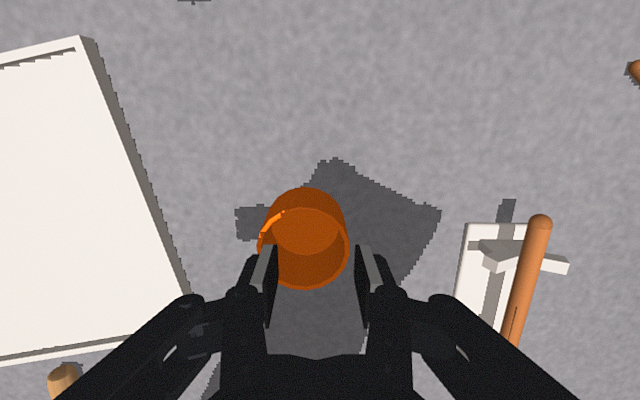

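Run:
```python
from h import *
P=[bot.get_state()["eef_pos"]]
for n in ("side","top","wrist"):
    bot.snapshot(n); s=bot.get_state(); P.append(s["eef_pos"])
    print(n,find(n,"pot_orange_rim",45,s,2),find(n,"pot_orange",0,s,2))
print(np.round(P,1)); s["eef_pos"]=np.mean(P,0)
print("tcp px",proj("wrist",s["eef_pos"],s),"rim(303,245)",at_z("wrist",(303,245),45,s), "z65",at_z("wrist",(303,245),65,s))
cv2.imwrite("pics/s2.png",cv2.resize(bot.snapshot("side")[200:330,290:450,::-1],None,fx=4,fy=4,interpolation=cv2.INTER_CUBIC))
```

```text
side [(0.68, array([370.4, 259.6]), array([ 595.5, -293.9])), (0.52, array([270.7, 143.7]), array([413.1, 283. ]))] [(0.9, array([366.8, 271.3]), array([ 589. , -293.1])), (0.54, array([366.6, 258.3]), array([ 601.1, -251.2]))]
top [(0.68, array([368.8, 130.2]), array([ 742. , -219.4]))] [(0.5, array([209.6, 271.6]), array([268.9, 313.8]))]
wrist [(0.79, array([302.2, 251. ]), array([ 585.5, -289.2])), (0.27, array([308.1, 220.6]), array([ 604.1, -292.7]))] [(0.56, array([309.6, 222.4]), array([ 583.6, -292.5]))]
[[ 588.1 -296.3   31.5]
 [ 587.5 -296.1   31. ]
 [ 587.2 -296.1   30.7]
 [ 587.6 -296.3   31.1]]
tcp px [314.89830654 236.84968358] rim(303,245) [ 589.35806529 -289.57624136   45.        ] z65 [ 599.79589165 -290.51612531   65.        ]
```

View pics/s2.png

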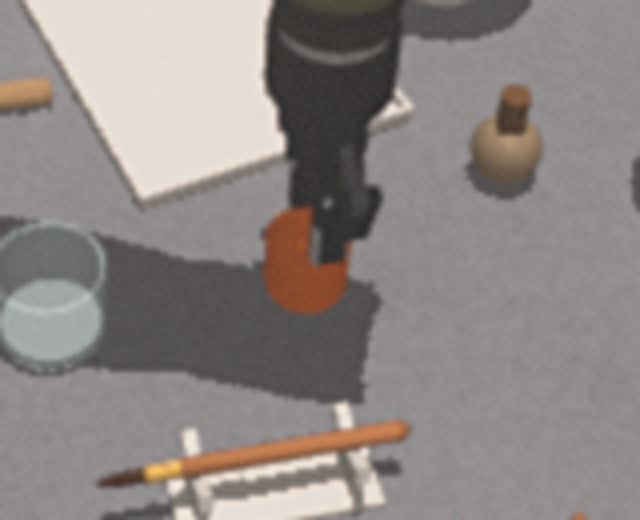

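```bash
python3 -m creep '[[0,0,-30,0,0,0,40],[0,0,-60,0,0,0,40],[0,0,-90,0,0,0,40],[0,0,-90,0,0,0,40],[0,0,-90,0,0,0,40]]'
python3 - <<'E'
from h import *
bot.snapshot("top")
P=[pose()["eef_pos"]]; a=bot.snapshot("wrist"); s=bot.get_state(); b=bot.snapshot("side"); pose()
print("wrist",find("wrist","pot_orange_rim",45,s,2),"side",find("side","pot_orange_rim",45))
p=s["eef_pos"]; print("tcp side px",proj("side",p), "wrist tips",[proj("wrist",p+[0,d,3],s) for d in (20,-20)])
cv2.imwrite("pics/w3.png",np.vstack([a[:,:,::-1][::1,100:540],cv2.resize(b[180:330,280:445,::-1],(440,400),interpolation=cv2.INTER_CUBIC)])[:600+0] if 0 else np.hstack([a[120:400,150:550,::-1],cv2.resize(b[180:320,250:450,::-1],(400,280),interpolation=cv2.INTER_CUBIC)]))
E
```

```text
time_s: 5.0
eef_pos: [588.5, -296.9, 122.5]
orientation: [179.9, -0.1, -0.0]
force: [-1.1, 0.3, -0.2]
grip_width: 0.465
grip_force: 0.0
t5.0 pos [ 587.6 -296.4  121.2] rpy [-180.    0.   -0.] q [-27.  30.   4.  63.   0. 153.] F [-0.1 -0.2 -1. ] w 40.0 gf 0.0
t5.2 pos [ 586.9 -296.   120.1] rpy [-1.799e+02  1.000e-01 -0.000e+00] q [-27.  30.   4.  63.  -0. 153.] F [-0.5  0.4 -0.6] w 39.9 gf 0.0
wrist [(0.95, array([309. , 198.1]), array([ 586.1, -291. ]))] side [(0.2, array([364. , 271.6]), array([ 569.1, -326.8]))]
tcp side px [369.25760354 240.07991896] wrist tips [array([281.39659118, 239.10926111]), array([348.3702471 , 239.05755347])]
```

View pics/w3.png

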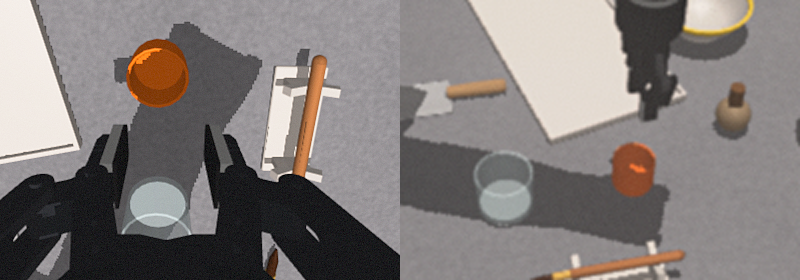

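```bash
python3 -m creep '[[1,-4,0,0,0,0,85],[1,-4,0,0,0,0,85],[1,-4,0,0,0,0,85],[1,-4,0,0,0,0,85],[1,-4,40,0,0,0,85]]';python3 -m creep '[[0,0,40,0,0,0,85],[0,0,70,0,0,0,85],[0,0,70,0,0,0,85],[0,0,70,0,0,0,85],[0,0,70,0,0,0,60]]'; python3 -m creep '[[0,0,0,0,0,0,60],[0,0,0,0,0,0,60],[0,0,0,0,0,0,60],[0,0,0,0,0,0,60],[0,0,0,0,0,0,60]]'
python3 - <<'E'
from h import *
a=bot.snapshot("wrist"); s=pose(); b=bot.snapshot("side"); pose()
print("wrist",find("wrist","pot_orange_rim",45,s,2),"side",find("side","pot_orange_rim",45))
cv2.imwrite("pics/w4.png",np.hstack([a[120:400,150:550,::-1],cv2.resize(b[180:320,250:450,::-1],(400,280),interpolation=cv2.INTER_CUBIC)]))
E
```

```text
time_s: 5.75
eef_pos: [593.9, -295.1, 87.3]
orientation: [179.7, -0.7, -0.0]
force: [0.7, -0.1, 0.3]
grip_width: 0.993
grip_force: 0.0
time_s: 6.25
eef_pos: [590.7, -293.5, 14.0]
orientation: [179.9, -0.2, -0.0]
force: [0.2, -0.2, 0.3]
grip_width: 0.849
grip_force: 0.0
time_s: 6.75
eef_pos: [590.8, -293.0, 13.9]
orientation: [179.9, -0.2, -0.0]
force: [0.9, 0.1, 6.1]
grip_width: 0.701
grip_force: 3.3
t6.8 pos [ 590.8 -293.1   13.9] rpy [179.9  -0.2  -0. ] q [-26.  35.  -5.  50.   0. 154.] F [ 0.6 -0.1  5.5] w 60.1 gf 3.3
t6.8 pos [ 590.8 -293.    13.9] rpy [179.9  -0.2  -0. ] q [-26.  35.  -5.  50.   0. 154.] F [0.9 0.7 6.7] w 60.2 gf 3.3
wrist [(0.87, array([310.1, 269.9]), array([ 587.1, -290.6]))] side [(0.79, array([366.6, 256.8]), array([ 588.9, -283. ]))]
```

View pics/w4.png

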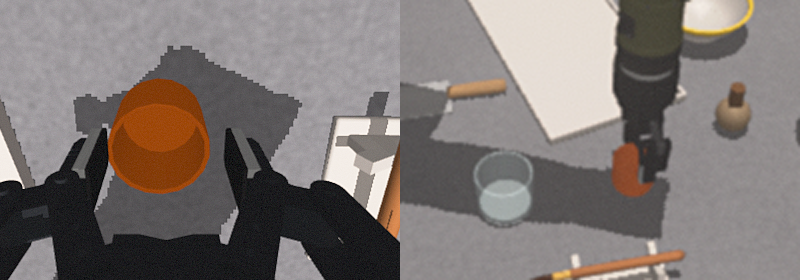

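The left finger is touching the pot's rim: the tool is too high and about 5 mm off to -y. I'll open, shift to +y, go lower and close again.

```bash
python3 -m creep '[[0,0,-5,0,0,0,85],[0,-5,-5,0,0,0,85],[0,-5,-5,0,0,0,85],[0,-5,5,0,0,0,85],[0,-5,12,0,0,0,85]]';python3 -m creep '[[0,0,0,0,0,0,85],[0,0,0,0,0,0,50],[0,0,0,0,0,0,20],[0,0,0,0,0,0,20],[0,0,0,0,0,0,20]]'; python3 -m creep '[[0,0,0,0,0,0,20],[0,0,0,0,0,0,20],[0,0,0,0,0,0,20],[0,0,0,0,0,0,20],[0,0,0,0,0,0,20]]'
```

```text
time_s: 7.45
eef_pos: [588.4, -287.3, -1.5]
orientation: [-180.0, 0.1, -0.0]
force: [-0.2, 0.9, -0.4]
grip_width: 0.996
grip_force: 0.0
time_s: 7.95
eef_pos: [589.6, -287.9, 0.5]
orientation: [180.0, -0.1, -0.0]
force: [-0.3, -0.3, 3.2]
grip_width: 0.61
grip_force: 63.1
time_s: 8.45
eef_pos: [589.6, -287.9, 0.5]
orientation: [180.0, -0.1, -0.0]
force: [-0.2, 0.6, 5.2]
grip_width: 0.613
grip_force: 63.3
```

Gripped (52 mm, 63 N). Now carry it to the right-hand slot on the tray.

```bash
python3 -m creep '[[0,0,-15,0,0,0,20],[0,0,-30,0,0,0,20],[0,0,-45,0,0,0,20],[-10,-45,-45,0,0,0,20],[-20,-90,-45,0,0,0,20]]';python3 -m creep '[[-6,-35,0,0,0,0,20],[-6,-55,0,0,0,0,20],[-6,-55,0,0,0,0,20],[-6,-55,0,0,0,0,20],[-6,-55,10,0,0,0,20]]';python3 -m creep '[[0,0,12,0,0,0,20],[0,0,20,0,0,0,20],[0,0,25,0,0,0,20],[0,0,28,0,0,0,20],[0,0,28,0,0,0,20]]'
```

```text
time_s: 8.95
eef_pos: [568.9, -197.6, 44.4]
orientation: [-180.0, -0.0, -0.2]
force: [1.0, 0.3, -1.1]
grip_width: 0.612
grip_force: 63.2
time_s: 9.45
eef_pos: [564.5, -143.8, 35.3]
orientation: [179.9, -0.2, -0.1]
force: [1.4, -0.2, -2.0]
grip_width: 0.61
grip_force: 63.3
time_s: 9.95
eef_pos: [562.6, -142.7, 6.2]
orientation: [-180.0, 0.0, -0.0]
force: [0.7, 0.3, -1.3]
grip_width: 0.612
grip_force: 63.3
```

```bash
python3 -m creep '[[0,0,1.5,0,0,0,20],[0,0,1.5,0,0,0,20],[0,0,1.5,0,0,0,68],[0,0,1.5,0,0,0,68],[0,0,1.5,0,0,0,68]]'; python3 -m creep '[[0,0,0,0,0,0,68],[0,0,-30,0,0,0,68],[0,0,-80,0,0,0,68],[0,0,-130,0,0,0,68],[0,0,-150,0,0,0,68]]';python3 - <<'E'
from h import *
bot.snapshot("side");pose(); print(find("side","pot_orange_rim",50))
for t in ("yellow","green","blue"): print(t,find("side",f"pot_{t}_rim",45),[np.round(at_z("side",[(r["rect"][0]+r["rect"][2])/2,(r["rect"][1]+r["rect"][3])/2],22)) for r in bot.spot_in("side","pot_"+t)[:1]])
E
```

```text
time_s: 10.45
eef_pos: [563.3, -142.6, 5.5]
orientation: [180.0, -0.0, -0.0]
force: [0.8, -0.3, 0.3]
grip_width: 0.797
grip_force: 0.0
time_s: 10.95
eef_pos: [565.8, -143.2, 160.6]
orientation: [179.9, -0.4, -0.0]
force: [0.8, 0.4, -0.5]
grip_width: 0.798
grip_force: 0.0
t11.0 pos [ 566.8 -143.5  162.4] rpy [179.8  -0.6  -0. ] q [-14.  21.  -5.  63.  -0. 166.] F [1.2 0.6 2.2] w 67.7 gf 0.0
[(0.64, array([342.2, 218. ]), array([ 562.2, -137.6]))]
yellow [(0.56, array([269.1, 135. ]), array([414.1, 340. ]))] [array([419., 356.,  22.])]
green [(0.48, array([325.5, 131.7]), array([614.9, 314.8]))] [array([624., 327.,  22.])]
blue [(0.76, array([289.9, 136.1]), array([485.5, 315.6]))] [array([493., 352.,  22.])]
```

```bash
python3 -m creep '[[-9,-48,0,0,0,-0.15,85],[-18,-96,0,0,0,-0.30,85],[-27,-144,0,0,0,-0.45,85],[-36,-192,0,0,0,-0.60,85],[-45,-240,0,0,0,-0.75,85]]'; python3 -m creep '[[27,-40,0,0,0,-0.15,85],[53,-80,0,0,0,-0.30,85],[80,-120,0,0,0,-0.45,85],[106,-160,0,0,0,-0.60,85],[133,-201,0,0,0,-0.75,85]]'; python3 -m creep '[[0,0,0,0,0,-0.15,85],[0,0,0,0,0,-0.30,85],[0,0,0,0,0,-0.45,85],[0,0,0,0,0,-0.60,85],[0,0,0,0,0,-0.75,85]]';python3 -m creep '[[0,0,0,0,0,-0.15,85],[0,0,0,0,0,-0.30,85],[0,0,0,0,0,-0.45,85],[0,0,0,0,0,-0.60,85],[0,0,0,0,0,-0.75,85]]';python3 - <<'E'
from h import *
s=pose(); im=bot.snapshot("wrist"); cv2.imwrite("pics/w5.png",im[:,:,::-1]);pose()
for t in ("yellow","green","blue"): print(t,find("wrist",f"pot_{t}_rim",45,s,2))
bot.snapshot("side"); print(find("side","pot_blue_rim",45))
E
```

```text
time_s: 11.85
eef_pos: [516.7, 98.9, 154.0]
orientation: [-179.9, 0.1, 43.3]
force: [0.6, 0.3, -0.1]
grip_width: 0.994
grip_force: 0.0
time_s: 12.35
eef_pos: [477.1, 336.5, 153.9]
orientation: [-179.9, 0.1, 86.3]
force: [1.0, -0.3, 0.1]
grip_width: 0.995
grip_force: 0.0
time_s: 12.85
eef_pos: [477.6, 334.8, 153.7]
orientation: [-179.8, -0.0, 129.3]
force: [0.6, -0.1, -0.4]
grip_width: 0.991
grip_force: 0.0
time_s: 13.35
eef_pos: [477.6, 334.7, 153.7]
orientation: [-179.9, -0.1, 172.2]
force: [-0.1, 1.0, 0.3]
grip_width: 0.996
grip_force: 0.0
t13.3 pos [477.6 334.7 153.7] rpy [-1.799e+02 -1.000e-01  1.722e+02] q [35. 22. -5. 63.  0. 43.] F [-0.1  1.   0.3] w 85.1 gf 0.0
t13.4 pos [477.6 334.7 153.7] rpy [-1.799e+02 -1.000e-01  1.724e+02] q [35. 22. -5. 63. -0. 43.] F [0.1 0.  0.4] w 84.8 gf 0.0
yellow [(0.69, array([324.8, 120.5]), array([418.1, 349.8]))]
green [(0.83, array([322. , 319.8]), array([630.4, 319.5]))]
blue [(0.8, array([331.8, 199.5]), array([492.1, 347.1]))]
[(0.67, array([291.9, 135. ]), array([493.6, 321.1]))]
```

View pics/w5.png

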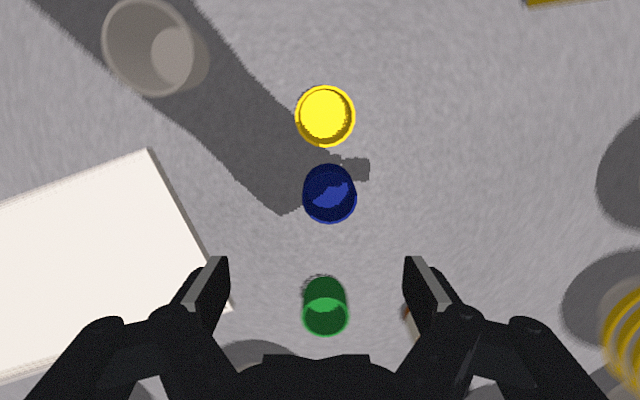

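Wrist view: yellow (325,117), blue (329,197) and green (325,318), with free room for the fingers on both sides of blue. I'll pick up blue.

```bash
python3 -m creep '[[-12,13,40,0,0,0,85],[-12,13,85,0,0,0,85],[-12,13,125,0,0,0,85],[-12,13,148,0,0,0,85],[-12,13,152,0,0,0,85]]'; python3 -m creep '[[0,0,0,0,0,0,85],[0,0,0,0,0,0,85],[0,0,0,0,0,0,20],[0,0,0,0,0,0,20],[0,0,0,0,0,0,20]]';python3 -m creep '[[0,0,0,0,0,0,20],[0,0,0,0,0,0,20],[0,0,0,0,0,0,20],[0,0,0,0,0,0,20],[0,0,0,0,0,0,20]]'
```

```text
time_s: 14.15
eef_pos: [489.3, 344.4, -0.4]
orientation: [-179.7, -0.3, 171.8]
force: [-0.2, -0.2, 0.3]
grip_width: 0.998
grip_force: 0.0
time_s: 14.65
eef_pos: [493.2, 346.9, 5.4]
orientation: [179.9, 0.1, 171.9]
force: [-1.8, -0.5, 8.0]
grip_width: 0.609
grip_force: 61.5
time_s: 15.15
eef_pos: [493.2, 346.9, 5.4]
orientation: [179.9, 0.1, 171.9]
force: [-1.5, -0.4, 7.7]
grip_width: 0.606
grip_force: 61.4
```

```bash
python3 -m creep '[[0,0,-20,0,0,0,20],[0,0,-40,0,0,0,20],[0,0,-70,0,0,0,20],[-12,-43,-70,0,0,0,20],[-24,-87,-70,0,0,0,20]]';python3 -m creep '[[-12,-44,0,0,0,0,20],[-25,-90,0,0,0,0,20],[-37,-135,0,0,0,0,20],[-50,-180,0,0,0,0,20],[-62,-225,0,0,0,0,20]]';python3 -m creep '[[-12,-43,0,0,0,0,20],[-21,-76,0,0,0,0,20],[-21,-76,0,0,0,0,20],[-21,-76,20,0,0,0,20],[-21,-76,40,0,0,0,20]]'
```

```text
time_s: 15.65
eef_pos: [505.0, 257.6, 75.0]
orientation: [179.9, 0.2, 172.1]
force: [-0.2, -1.4, -2.0]
grip_width: 0.6
grip_force: 63.3
time_s: 16.15
eef_pos: [533.4, 23.5, 73.8]
orientation: [180.0, 0.1, 171.9]
force: [1.4, 0.2, -1.9]
grip_width: 0.6
grip_force: 63.3
time_s: 16.65
eef_pos: [544.0, -52.7, 33.7]
orientation: [180.0, 0.1, 171.8]
force: [0.2, -0.2, -1.3]
grip_width: 0.6
grip_force: 63.3
```

Run:
```python
from h import *
s=pose()
```

```text
t16.6 pos [544.  -52.7  33.7] rpy [1.800e+02 1.000e-01 1.718e+02] q [ -6.  24. -22.  44.   0.   3.] F [ 0.2 -0.2 -1.3] w 51.3 gf 63.3
```

```bash
python3 -m creep '[[0,0,12,0,0,0,20],[0,0,20,0,0,0,20],[0,0,23,0,0,0,20],[0,0,23,0,0,0,20],[0,0,23,0,0,0,20]]';python3 -m creep '[[0,0,1,0,0,0,20],[0,0,1,0,0,0,20],[0,0,1,0,0,0,20],[0,0,1,0,0,0,20],[0,0,1,0,0,0,20]]'
```

```text
time_s: 17.15
eef_pos: [543.9, -52.6, 10.8]
orientation: [180.0, 0.1, 171.9]
force: [-0.7, -1.0, -1.6]
grip_width: 0.601
grip_force: 63.3
time_s: 17.65
eef_pos: [544.0, -52.7, 10.4]
orientation: [180.0, 0.1, 171.9]
force: [-1.8, 0.6, 5.0]
grip_width: 0.6
grip_force: 64.0
```

```bash
python3 -m creep '[[0,0,0,0,0,0,68],[0,0,0,0,0,0,68],[0,0,0,0,0,0,68],[0,0,-10,0,0,0,68],[0,0,-50,0,0,0,68]]'; python3 -m creep '[[0,0,-40,0,0,0,68],[0,0,-90,0,0,0,68],[20,42,-90,0,0,0,68],[40,84,-90,0,0,0,68],[60,126,-90,0,0,0,68]]';python3 -m creep '[[20,42,0,0,0,0,85],[40,84,0,0,0,0,85],[60,126,0,0,0,0,85],[80,168,0,0,0,0,85],[100,210,0,0,0,0,85]]';python3 -m creep '[[21,42,0,0,0,0,85],[21,42,0,0,0,0,85],[21,42,0,0,0,0,85],[21,42,0,0,0,0,85],[21,42,0,0,0,0,85]]';python3 - <<'E'
from h import *
s=pose(); im=bot.snapshot("wrist"); cv2.imwrite("pics/w6.png",im[:,:,::-1]);pose()
for t in ("yellow","green"): print(t,find("wrist",f"pot_{t}_rim",45,s,2),[r["rect"] for r in bot.spot_in("wrist","pot_"+t)][:1])
bot.snapshot("side"); print(find("side","pot_blue_rim",50),find("side","pot_orange_rim",50))
E
```

```text
time_s: 18.15
eef_pos: [539.3, -52.5, 56.5]
orientation: [-180.0, -0.5, 171.9]
force: [0.1, -0.4, 0.3]
grip_width: 0.799
grip_force: 0.0
time_s: 18.65
eef_pos: [501.7, 81.4, 150.6]
orientation: [179.9, 0.1, 171.8]
force: [0.2, 0.5, 1.4]
grip_width: 0.797
grip_force: 0.0
time_s: 19.15
eef_pos: [431.6, 304.1, 150.1]
orientation: [180.0, 0.1, 171.9]
force: [1.1, 0.8, -0.0]
grip_width: 0.994
grip_force: 0.0
time_s: 19.65
eef_pos: [417.8, 345.5, 149.4]
orientation: [-180.0, 0.0, 171.8]
force: [0.6, 0.2, -0.5]
grip_width: 0.992
grip_force: 0.0
t19.6 pos [417.8 345.5 149.4] rpy [-180.     0.   171.8] q [ 40.  18. -12.  60.  -0.  48.] F [ 0.6  0.2 -0.5] w 84.7 gf 0.0
t19.7 pos [417.9 345.5 149.4] rpy [-180.    -0.   171.7] q [ 40.  18. -12.  60.  -0.  48.] F [-0.4  0.4 -0.5] w 85.2 gf 0.0
yellow [] [[292.8, 149.4, 352.9, 214.6]]
green [(0.62, array([322.2, 361.4]), array([625.3, 321.9]))] [[298.9, 319.9, 346.4, 362.2]]
[(0.64, array([326.3, 200.2]), array([535.6, -55.1]))] []
```

```bash
python3 -m creep '[[0,4,40,0,0,0,85],[0,4,85,0,0,0,85],[0,4,120,0,0,0,85],[0,4,143,0,0,0,85],[0,4,147,0,0,0,85]]'; python3 -m creep '[[0,0,0,0,0,0,85],[0,0,0,0,0,0,85],[0,0,0,0,0,0,20],[0,0,0,0,0,0,20],[0,0,0,0,0,0,20]]';python3 -m creep '[[0,0,0,0,0,0,20],[0,0,0,0,0,0,20],[0,0,0,0,0,0,20],[0,0,0,0,0,0,20],[0,0,-20,0,0,0,20]]'
python3 - <<'E'
from h import *
pose()
bot.snapshot("wrist")
pose()
E
```

```text
time_s: 20.55
eef_pos: [415.7, 348.9, -0.7]
orientation: [-179.7, -0.2, 171.9]
force: [-0.1, -0.6, 0.6]
grip_width: 0.995
grip_force: 0.0
time_s: 21.05
eef_pos: [419.0, 351.7, 4.0]
orientation: [179.9, 0.1, 171.9]
force: [-0.1, -0.1, 5.9]
grip_width: 0.597
grip_force: 62.3
time_s: 21.55
eef_pos: [416.5, 349.6, 21.2]
orientation: [-179.8, -0.1, 171.9]
force: [0.3, -0.5, -0.6]
grip_width: 0.599
grip_force: 63.5
t21.6 pos [416.5 349.6  21.2] rpy [-1.798e+02 -1.000e-01  1.719e+02] q [ 40.  25. -22.  43.  -0.  48.] F [ 0.3 -0.5 -0.6] w 51.2 gf 63.5
t21.6 pos [418.7 351.5  25.1] rpy [1.799e+02 1.000e-01 1.719e+02] q [ 40.  25. -22.  43.   0.  48.] F [0.4 0.2 0.4] w 51.0 gf 63.6
```

```bash
python3 -m creep '[[0,0,-25,0,0,0,20],[0,0,-50,0,0,0,20],[-21,-42,-50,0,0,0,20],[-42,-84,-50,0,0,0,20],[-63,-126,-50,0,0,0,20]]';python3 -m creep '[[-21,-42,0,0,0,0,20],[-42,-84,0,0,0,0,20],[-63,-126,0,0,0,0,20],[-86,-167.5,0,0,0,0,20],[-86,-167.5,0,0,0,0,20]]';python3 -m creep '[[0,0,20,0,0,0,20],[0,0,40,0,0,0,20],[0,0,57,0,0,0,20],[0,0,64,0,0,0,20],[0,0,64,0,0,0,20]]'
python3 - <<'E'
from h import *
bot.snapshot("wrist");pose()
E
```

```text
time_s: 22.1
eef_pos: [463.1, 216.3, 72.6]
orientation: [180.0, 0.1, 172.0]
force: [0.6, 0.5, -1.7]
grip_width: 0.594
grip_force: 63.5
time_s: 22.6
eef_pos: [526.8, 34.1, 72.6]
orientation: [-179.9, 0.2, 171.4]
force: [0.4, 0.2, -0.7]
grip_width: 0.6
grip_force: 63.6
time_s: 23.1
eef_pos: [523.0, 39.6, 9.1]
orientation: [-180.0, -0.1, 171.9]
force: [-4.2, -0.5, 5.2]
grip_width: 0.6
grip_force: 64.4
t23.1 pos [522.9  39.6   9.1] rpy [-1.800e+02 -1.000e-01  1.719e+02] q [  4.  24. -26.  40.  -0.  12.] F [-3.1 -0.3  5.5] w 51.0 gf 64.4
```

```bash
python3 -m creep '[[0,0,0,0,0,0,68],[0,0,0,0,0,0,68],[0,0,0,0,0,0,68],[0,0,-10,0,0,0,68],[0,0,-50,0,0,0,68]]'; python3 -m creep '[[0,0,-40,0,0,0,68],[0,0,-90,0,0,0,68],[-10,48,-90,0,0,0,68],[-20,96,-90,0,0,0,68],[-30,144,-90,0,0,0,68]]';python3 -m creep '[[-10,48,0,0,0,0,85],[-20,96,0,0,0,0,85],[-30,144,0,0,0,0,85],[-32,147,0,0,0,0,85],[-32,147,0,0,0,0,85]]';python3 - <<'E'
from h import *
s=pose(); im=bot.snapshot("wrist"); cv2.imwrite("pics/w6.png",im[:,:,::-1]);s=pose()
print(find("wrist",f"pot_green_rim",45,s,2),[np.round(r["rect"]) for r in bot.spot_in("wrist","pot_green")][:1])
bot.snapshot("top"); print([(t,find("top",f"pot_{t}_rim",50)) for t in ("yellow","orange","green","blue")])
E
```

```text
time_s: 23.65
eef_pos: [520.3, 39.0, 55.7]
orientation: [-179.9, -0.5, 171.9]
force: [-0.0, -0.6, -0.6]
grip_width: 0.796
grip_force: 0.0
time_s: 24.15
eef_pos: [575.2, 178.9, 150.1]
orientation: [179.9, 0.1, 171.8]
force: [1.0, -0.1, 0.5]
grip_width: 0.797
grip_force: 0.0
time_s: 24.65
eef_pos: [626.5, 319.9, 147.8]
orientation: [-180.0, -0.0, 172.0]
force: [0.3, -0.8, -0.2]
grip_width: 0.997
grip_force: 0.0
t24.6 pos [626.5 319.9 147.8] rpy [-180.   -0.  172.] q [27. 34. 15. 70. -0. 35.] F [ 0.3 -0.8 -0.2] w 85.2 gf 0.0
t24.7 pos [626.2 318.5 148.1] rpy [-179.9   -0.   171.9] q [27. 34. 15. 70. -0. 35.] F [-0.7  0.6 -0.6] w 85.0 gf 0.0
[(0.91, array([318.5, 189.2]), array([627.2, 319.9]))] [array([291., 158., 349., 219.])]
[('yellow', [(0.74, array([289.3, 195.3]), array([521.9,  44.8]))]), ('orange', [(0.71, array([346.5, 184.8]), array([ 557.1, -143.9]))]), ('green', [(0.77, array([206.2, 161.3]), array([635. , 322.1]))]), ('blue', [(0.68, array([318.9, 190.6]), array([537.7, -52.8]))])]
```

```bash
python3 -m creep '[[-1,2,40,0,0,0,85],[-1,2,85,0,0,0,85],[-1,2,120,0,0,0,85],[-1,2,142,0,0,0,85],[-1,2,145,0,0,0,85]]'; python3 -m creep '[[0,0,0,0,0,0,85],[0,0,0,0,0,0,85],[0,0,0,0,0,0,20],[0,0,0,0,0,0,20],[0,0,0,0,0,0,20]]';python3 -m creep '[[0,0,0,0,0,0,20],[0,0,0,0,0,0,20],[0,0,0,0,0,0,20],[0,0,0,0,0,0,20],[0,0,0,0,0,0,20]]'
```

```text
time_s: 25.55
eef_pos: [624.8, 318.4, -0.5]
orientation: [-179.8, -0.3, 171.8]
force: [0.2, -0.2, 0.5]
grip_width: 0.992
grip_force: 0.0
time_s: 26.05
eef_pos: [629.1, 321.1, 5.3]
orientation: [179.9, 0.2, 171.9]
force: [0.7, -0.2, -0.9]
grip_width: 0.603
grip_force: 62.6
time_s: 26.55
eef_pos: [629.1, 321.1, 5.2]
orientation: [179.9, 0.2, 171.9]
force: [0.1, 0.2, 6.5]
grip_width: 0.59
grip_force: 63.5
```

```bash
python3 -m creep '[[0,0,-20,0,0,0,20],[0,0,-50,0,0,0,20],[0,0,-70,0,0,0,20],[20,-43,-70,0,0,0,20],[40,-86,-70,0,0,0,20]]';python3 -m creep '[[20,-43,0,0,0,0,20],[40,-86,0,0,0,0,20],[55,-120,0,0,0,0,20],[55,-120,0,0,0,0,20],[55,-120,0,0,0,0,20]]';python3 -m creep '[[0,0,20,0,0,0,20],[0,0,40,0,0,0,20],[0,0,56,0,0,0,20],[0,0,64,0,0,0,20],[0,0,64,0,0,0,20]]'
python3 - <<'E'
from h import *
bot.snapshot("wrist");pose()
E
```

```text
time_s: 27.05
eef_pos: [577.0, 241.3, 74.0]
orientation: [179.9, 0.2, 172.0]
force: [0.5, -1.3, -1.6]
grip_width: 0.595
grip_force: 63.2
time_s: 27.55
eef_pos: [504.4, 129.4, 73.5]
orientation: [180.0, 0.0, 171.8]
force: [0.7, 0.8, -1.9]
grip_width: 0.6
grip_force: 63.2
time_s: 28.05
eef_pos: [505.4, 131.1, 10.2]
orientation: [180.0, 0.0, 171.9]
force: [-3.3, -0.5, 5.1]
grip_width: 0.594
grip_force: 64.1
t28.1 pos [505.4 131.1  10.2] rpy [180.    0.  171.9] q [ 15.  24. -27.  39.   0.  23.] F [-3.7 -0.1  4.6] w 51.2 gf 64.0
```

```bash
python3 -m creep '[[0,0,0,0,0,0,68],[0,0,0,0,0,0,68],[0,0,0,0,0,0,68],[0,0,-10,0,0,0,68],[0,0,-50,0,0,0,68]]'; python3 -m creep '[[0,0,-40,0,0,0,68],[0,0,-90,0,0,0,68],[0,0,-120,0,0,0,68],[0,0,-120,0,0,0.15,85],[0,0,-120,0,0,0.15,85]]';python3 -m creep '[[-8,-46,0,0,0,0.15,85],[-16,-92,0,0,0,0.30,85],[-24,-137,0,0,0,0.45,85],[-32,-182,0,0,0,0.60,85],[-40,-227,0,0,0,0.6,85]]';python3 -m creep '[[-32,-24,0,0,0,0.15,85],[-64,-48,0,0,0,0.30,85],[-96,-72,0,0,0,0.45,85],[-128,-96,0,0,0,0.60,85],[-160,-120,0,0,0,0.75,85]]';python3 -m creep '[[-26,4,0,0,0,0.15,85],[-52,8,0,0,0,0.30,85],[-78,11,0,0,0,0.45,85],[-104,14,0,0,0,0.60,85],[-130,17,0,0,0,0.75,85]]';python3 -m creep '[[0,0,0,0,0,0.15,85],[0,0,0,0,0,0.30,85],[0,0,0,0,0,0.45,85],[0,0,0,0,0,0.60,85],[0,0,0,0,0,0.75,85]]';python3 - <<'E'
from h import *
s=pose(); bot.snapshot("side")
print([(t,find("side",f"pot_{t}_rim",50)) for t in ("yellow","orange","green","blue")])
a=bot.snapshot("wrist"); cv2.imwrite("pics/w7.png",a[:,:,::-1])
print([find("wrist",t,34.6,s,2) for t in ("rest_seat","brush","brush_tip")])
E
```

```text
time_s: 28.6
eef_pos: [501.1, 129.0, 56.8]
orientation: [-179.8, -0.4, 171.9]
force: [0.5, 0.1, -0.5]
grip_width: 0.797
grip_force: 0.0
time_s: 29.1
eef_pos: [505.7, 130.2, 181.3]
orientation: [179.9, 0.2, 163.3]
force: [-0.4, 0.6, 0.9]
grip_width: 0.994
grip_force: 0.0
time_s: 29.6
eef_pos: [476.3, -100.5, 178.5]
orientation: [-179.9, -0.1, 129.0]
force: [1.1, 0.3, -0.0]
grip_width: 0.995
grip_force: 0.0
time_s: 30.1
eef_pos: [483.7, -300.1, 178.3]
orientation: [-179.9, -0.1, 85.8]
force: [0.3, 0.3, -0.2]
grip_width: 0.994
grip_force: 0.0
time_s: 30.6
eef_pos: [491.7, -430.3, 178.1]
orientation: [-179.9, 0.0, 42.8]
force: [-0.0, 0.4, 0.6]
grip_width: 0.993
grip_force: 0.0
time_s: 31.1
eef_pos: [491.7, -429.2, 178.0]
orientation: [-179.9, 0.1, -0.2]
force: [0.5, -0.2, -0.8]
grip_width: 0.997
grip_force: 0.0
t31.1 pos [ 491.7 -429.2  178. ] rpy [-1.799e+02  1.000e-01 -2.000e-01] q [-41.  28.   9.  71.   0. 139.] F [ 0.5 -0.2 -0.8] w 85.2 gf 0.0
[('yellow', [(0.67, array([317.4, 182.1]), array([527.2,  32.6]))]), ('orange', [(0.72, array([251.8, 164.4]), array([338.8, 169.8]))]), ('green', [(0.78, array([303.1, 163.9]), array([501.1, 134.6]))]), ('blue', [(0.57, array([329.8, 199.7]), array([545.9, -55.3]))])]
[[(0.69, array([315.5, 143.3]), array([ 526.4, -429.5]))], [(0.63, array([308.2, 354.3]), array([ 252. , -418.8])), (0.59, array([313.9, 148. ]), array([ 521.7, -427.8]))], [(0.97, array([313.3, 273.6]), array([ 373.6, -426.3])), (0.87, array([315.2, 235.9]), array([ 422.6, -428.7]))]]
```

View pics/w7.png

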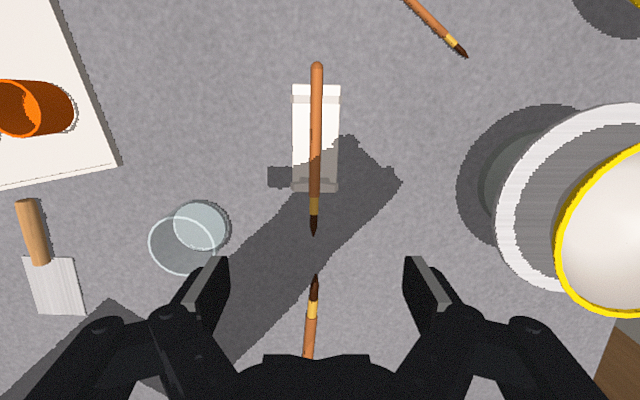

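The brush lies in the rest from its tail (317,62) to its tip (314,236). The gap between the saddles is at rows 100–180, and the longer brush below is not in the way. I'll go down between the saddles and grip.

```bash
python3 -m creep '[[33,0,40,0,0,0,60],[33,0,80,0,0,0,60],[33,0,120,0,0,0,60],[33,0,155,0,0,0,60],[33,0,162,0,0,0,60]]'; python3 -m creep '[[0,0,0,0,0,0,60],[0,0,0,0,0,0,60],[0,0,0,0,0,0,0],[0,0,0,0,0,0,0],[0,0,0,0,0,0,0]]';python3 -m creep '[[0,0,0,0,0,0,0],[0,0,0,0,0,0,0],[0,0,0,0,0,0,0],[0,0,0,0,0,0,0],[0,0,0,0,0,0,0]]'
```

```text
time_s: 32.05
eef_pos: [522.3, -427.0, 12.3]
orientation: [-179.7, 0.4, 0.0]
force: [-0.8, 0.4, -0.3]
grip_width: 0.702
grip_force: 0.0
time_s: 32.55
eef_pos: [526.2, -430.4, 18.7]
orientation: [179.9, -0.1, -0.0]
force: [-0.5, 0.3, 0.1]
grip_width: 0.199
grip_force: 0.0
time_s: 33.05
eef_pos: [525.4, -429.7, 17.1]
orientation: [-180.0, 0.0, -0.0]
force: [-0.1, 0.1, -0.0]
grip_width: 0.002
grip_force: 0.0
```

Run:
```python
from h import *
pose(); a=bot.snapshot("wrist"); b=bot.snapshot("side"); pose()
cv2.imwrite("pics/w8.png",np.hstack([a[100:400,150:550,::-1],cv2.resize(b[240:365,290:450,::-1],(400,312),interpolation=cv2.INTER_CUBIC)[:300]]))
```

```text
t33.0 pos [ 525.4 -429.7   17.1] rpy [-180.    0.   -0.] q [-39.  37.  -2.  52.   0. 141.] F [-0.1  0.1 -0. ] w 0.1 gf 0.0
t33.1 pos [ 525.5 -429.7   17.1] rpy [-180.    0.   -0.] q [-39.  37.  -2.  52.   0. 141.] F [ 0.1 -0.3 -0.3] w -0.0 gf 0.0
```

View pics/w8.png

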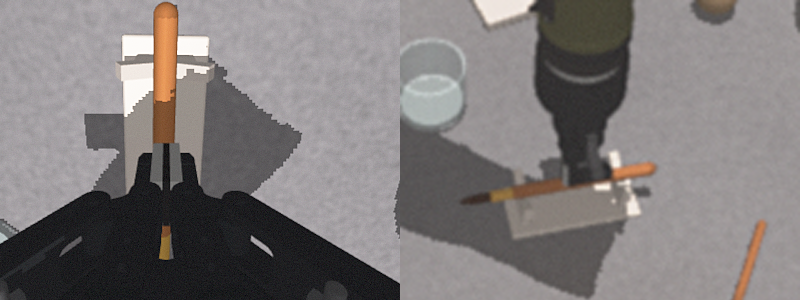

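The fingers have shut above the brush, so the tips sit well above the reported TCP. I'll open and go lower, watching the force.

```bash
python3 -m creep '[[0,0,-12,0,0,0,40],[0,0,-12,0,0,0,40],[0,0,-12,0,0,0,40],[0,0,-12,0,0,0,40],[0,0,-12,0,0,0,40]]'; python3 -m creep '[[0,0,10,0,0,0,40],[0,0,20,0,0,0,40],[0,0,28,0,0,0,40],[0,0,33,0,0,0,40],[0,0,36,0,0,0,40]]';python3 -m creep '[[0,0,0,0,0,0,40],[0,0,0,0,0,0,40],[0,0,0,0,0,0,0],[0,0,0,0,0,0,0],[0,0,0,0,0,0,0]]';python3 -m creep '[[0,0,0,0,0,0,0],[0,0,0,0,0,0,0],[0,0,0,0,0,0,0],[0,0,0,0,0,0,0],[0,0,0,0,0,0,0]]'
```

```text
time_s: 33.65
eef_pos: [525.3, -429.6, 29.0]
orientation: [-180.0, 0.0, -0.0]
force: [-1.2, 0.0, 0.9]
grip_width: 0.469
grip_force: 0.0
time_s: 34.15
eef_pos: [524.9, -429.3, -8.1]
orientation: [-179.9, 0.1, -0.0]
force: [0.1, 0.2, 0.7]
grip_width: 0.468
grip_force: 0.0
time_s: 34.65
eef_pos: [525.9, -428.8, -6.0]
orientation: [-179.9, -0.1, 0.0]
force: [0.4, 3.1, 3.5]
grip_width: 0.12
grip_force: 58.5
time_s: 35.15
eef_pos: [525.9, -428.8, -6.0]
orientation: [-179.9, -0.1, 0.0]
force: [0.6, 5.4, 5.9]
grip_width: 0.118
grip_force: 58.6
```

```bash
python3 -m creep '[[0,0,-10,0,0,0,0],[0,0,-30,0,0,0,0],[0,0,-70,0,0,0,0],[0,0,-115,0,0,0,0],[0,0,-160,0,0,0,0]]'; python3 -m creep '[[0,0,-40,0,0,-0.15,0],[0,0,-60,0,0,-0.3,0],[0,0,-60,0,0,-0.3,0],[0,0,-60,0,0,-0.3,0],[0,0,-60,0,0,-0.3,0]]';python3 -m creep '[[0,0,0,0,0.15,0,0],[0,0,0,0,0.3,0,0],[0,0,0,0,0.45,0,0],[0,0,0,0,0.6,0,0],[0,0,0,0,0.75,0,0]]';python3 -m creep '[[0,0,0,0,0.15,0,0],[0,0,0,0,0.3,0,0],[0,0,0,0,0.3,0,0],[0,0,0,0,0.3,0,0],[0,0,0,0,0.3,0,0]]';python3 - <<'E'
from h import *
s=pose(); a=bot.snapshot("wrist"); b=bot.snapshot("side"); c=bot.snapshot("top"); print(proj("side",s["eef_pos"]),proj("wrist",s["eef_pos"],s))
for n in ("side","wrist","top"): print(n,[(np.round(r["at"],1),round(r["score"],2)) for r in bot.tip_of(n,"brush_tip")[:3]],[(np.round(r["at"],1),round(r["score"],2)) for r in bot.tip_of(n,"brush")[:3]])
cv2.imwrite("pics/w9.png",np.hstack([a[100:400,150:550,::-1],cv2.resize(b[170:320,270:470,::-1],(400,300),interpolation=cv2.INTER_CUBIC)]))
E
```

```text
time_s: 35.65
eef_pos: [525.0, -430.3, 155.0]
orientation: [179.9, 0.0, -0.0]
force: [0.2, -0.6, -0.8]
grip_width: 0.111
grip_force: 58.5
time_s: 36.15
eef_pos: [524.6, -429.4, 211.3]
orientation: [-179.9, 0.1, 17.1]
force: [-0.1, -0.1, -0.0]
grip_width: 0.116
grip_force: 58.5
time_s: 36.65
eef_pos: [524.5, -429.4, 212.8]
orientation: [-179.9, -43.3, 17.0]
force: [0.6, -0.4, -1.7]
grip_width: 0.113
grip_force: 58.5
time_s: 37.15
eef_pos: [526.4, -430.1, 214.0]
orientation: [179.8, -60.1, 17.4]
force: [0.1, 0.1, -0.5]
grip_width: 0.116
grip_force: 58.5
t37.1 pos [ 526.4 -430.1  214. ] rpy [179.8 -60.1  17.4] q [-65.  24. -21.  32.  59. 105.] F [ 0.1  0.1 -0.5] w 9.9 gf 58.5
[362.52706855 261.10935433] [314.96885539 234.95424504]
side [(array([282.8, 331.2]), 0.9), (array([421.1, 377.1]), 0.78), (array([323.4, 302.4]), 0.72)] [(array([225.2, 339.7]), 0.78), (array([343.1, 265.2]), 0.68), (array([430.3, 347.8]), 0.55)]
wrist [(array([460.3, 311.9]), 0.82)] [(array([318.1, 282.2]), 0.83), (array([414.4, 270.8]), 0.76)]
top [(array([434.1, 241.5]), 0.7), (array([177.2, 153. ]), 0.53), (array([387.8, 226. ]), 0.27)] [(array([426.4, 287.5]), 0.77), (array([459.3, 155.1]), 0.63), (array([455.8, 196.4]), 0.47)]
```

View pics/w9.png

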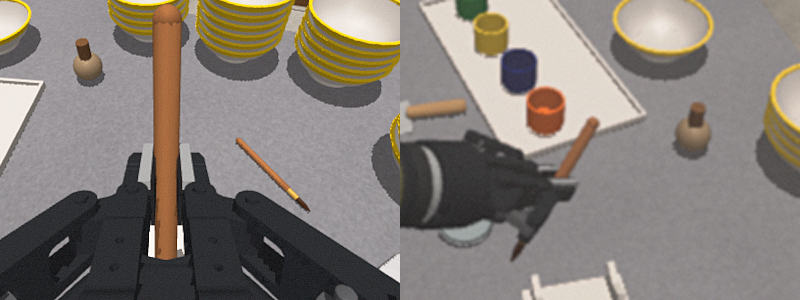

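Side view: the brush is held with its tip down at about (328,300) and its tail at (367,231). The pots stand on the tray as green, yellow, blue, orange. Next I'll fit where the tip is in the tool frame.

```bash
cat >> h.py <<'E'
def tipw(t,s):
    return s["eef_pos"]+R.from_euler("xyz",s["orientation"],degrees=True).as_matrix()@np.array(t)
E
python3 - <<'E'
from h import *
from scipy.optimize import least_squares
s=bot.get_state(); 
def f(v):
    a,b,d,e=v
    tip=tipw([-a,b,-d],s); tail=tipw([182-a,b,-d+e],s)
    return np.r_[proj("side",tip)-(328,300),proj("side",tail)-(367,231),proj("wrist",tail,s)-(317,113),(a-100)/20]
r=least_squares(f,[100,0,40,0]); print(r.x.round(1),r.fun.round(1), tipw([-r.x[0],r.x[1],-r.x[2]],s))
E
```

```text
[108.2   0.8  28.1  -8.4] [ 0.2  2.  -0.1  0.2 -0.3 -0.3  0.4] [ 451.32663744 -453.54994889  133.68790481]
```

Run:
```python
from h import *
s=bot.get_state(); 
for k in (0,6,12,18):
    q=dict(s); q["eef_pos"]=np.array([491.7,-429.2,178+k]); q["orientation"]=np.array([180,0,0.])
    print(k,np.round(at_z("wrist",(317,63),34.6,q)[:2],1),np.round(at_z("wrist",(314,236),34.6,q)[:2],1), (at_z("wrist",(317,63),34.6,q)-at_z("wrist",(314,236),34.6,q))[0])
    q["eef_pos"]=np.array([626.3,319.5,148+k])
    print("  green rim width",[ (at_z("wrist",(349,189),45,q)-at_z("wrist",(291,189),45,q))[1]])
for n in ("side","top"): print(at_z(n,(0,0),0)*0)
```

```text
0 [ 601.  -430.9] [ 421.5 -427.8] 179.52612042175582
  green rim width [np.float64(-54.08036060234997)]
6 [ 601.5 -430.9] [ 418.6 -427.8] 182.9835069101514
  green rim width [np.float64(-55.277039222168014)]
12 [ 602.1 -431. ] [ 415.6 -427.8] 186.4408933985468
  green rim width [np.float64(-56.47371784198606)]
18 [ 602.6 -431. ] [ 412.7 -427.8] 189.8982798869422
  green rim width [np.float64(-57.67039646180416)]
[-0.  0.  0.]
[0. 0. 0.]
```

Run:
```python
from h import *
s=bot.get_state()
for a,d in ((104,40),(104,34),(108,28)):
    for e in (0,-8): print(a,d,e,"tip side",proj("side",tipw([-a,0.8,-d],s)).round(1),"tail side",proj("side",tipw([182-a,0.8,-d+e],s)).round(1),"tail wrist",proj("wrist",tipw([182-a,.8,-d+e],s),s).round(1),tipw([-a,.8,-d],s).round())
```

```text
104 40 0 tip side [324.6 300.9] tail side [366.6 229.4] tail wrist [316.7 102.3] [ 443. -456.  143.]
104 40 -8 tip side [324.6 300.9] tail side [363.6 229.2] tail wrist [316.8 102.8] [ 443. -456.  143.]
104 34 0 tip side [326.9 300.7] tail side [368.9 229.5] tail wrist [316.7 102. ] [ 448. -454.  140.]
104 34 -8 tip side [326.9 300.7] tail side [365.9 229.3] tail wrist [316.7 102.4] [ 448. -454.  140.]
108 28 0 tip side [328.3 301.9] tail side [370.1 231.3] tail wrist [316.6 111.1] [ 451. -454.  134.]
108 28 -8 tip side [328.3 301.9] tail side [367.1 231.2] tail wrist [316.7 112.1] [ 451. -454.  134.]
```

```bash
cat >> h.py <<'E'
TIP=[-105,0.8,-38]
def go(target,s=None,tip=TIP):
    s=s or bot.get_state(); Rt=R.from_euler("xyz",s["orientation"],degrees=True).as_matrix()
    t=tipw(tip,s); print("tip",t.round(1),"-> ",np.round(target),"shift",(Rt.T@(np.array(target)-t)).round(1))
E
python3 -m creep '[[0,0,0,0,0.13,0,0],[0,0,0,0,0.26,0,0],[0,0,0,0,0.26,0,0],[0,0,0,0,0.26,0,0],[0,0,0,0,0.26,0,0]]';python3 - <<'E'
from h import *
pose(); go([515,37,110])
bot.snapshot("side")
print([(t,find("side",f"pot_{t}_rim",50)) for t in ("yellow","orange","green","blue")])
E
```

```text
time_s: 38.1
eef_pos: [526.0, -430.4, 214.6]
orientation: [179.5, -75.0, 17.7]
force: [-0.7, 0.3, 0.1]
grip_width: 0.119
grip_force: 58.5
t38.1 pos [ 526.  -430.4  214.6] rpy [179.5 -75.   17.7] q [-69.  29. -28.  17.  74. 106.] F [-0.7  0.3  0.1] w 10.2 gf 58.5
tip [ 465.3 -450.2  123. ] ->  [515  37 110] shift [  38.  -450.8  188.1]
[('yellow', [(0.6, array([316.1, 182.2]), array([523.3,  33. ]))]), ('orange', [(0.6, array([342.9, 219.2]), array([ 562.9, -142.6]))]), ('green', [(0.74, array([303.9, 163.6]), array([503.9, 135.6]))]), ('blue', [(0.66, array([304.3, 163.9]), array([504.8, 133.7]))])]
```

```bash
python3 -m creep '[[4,-45,19,0,0,0,0],[8,-90,38,0,0,0,0],[11,-135,57,0,0,0,0],[15,-180,76,0,0,0,0],[19,-225,94,0,0,0,0]]';python3 -m creep '[[4,-45,19,0,0,0,0],[8,-90,38,0,0,0,0],[11,-135,57,0,0,0,0],[15,-180,76,0,0,0,0],[19,-225,94,0,0,0,0]]';python3 -m creep '[[0,0,0,0,0,0,0],[0,0,0,0,0,0,0],[0,0,0,0,0,0,0],[0,0,0,0,0,0,0],[0,0,0,0,0,0,0]]';python3 - <<'E'
from h import *
s=pose(); go([515,37,110]); a=bot.snapshot("wrist"); b=bot.snapshot("side")
print([(t,find("side",f"pot_{t}_rim",50)) for t in ("yellow","orange","green","blue")],find("side","brush_tip",110,k=3), "pred tip px",proj("side",tipw(TIP,s)).round(1),"d34",proj("side",tipw([-105,.8,-32],s)).round(1),"rimpx", proj("side",(522,39.6,50)).round(1))
cv2.imwrite("pics/w10.png",np.hstack([a[100:400,150:550,::-1],cv2.resize(b[100:250,230:430,::-1],(400,300),interpolation=cv2.INTER_CUBIC)]))
E
```

```text
time_s: 38.85
eef_pos: [548.8, -209.4, 208.3]
orientation: [179.5, -75.1, 17.6]
force: [0.7, 0.7, -1.2]
grip_width: 0.114
grip_force: 58.6
time_s: 39.35
eef_pos: [609.8, -30.0, 238.2]
orientation: [-179.0, -72.9, 17.5]
force: [0.8, 0.7, -1.5]
grip_width: 0.116
grip_force: 59.0
time_s: 39.85
eef_pos: [608.6, -32.6, 236.2]
orientation: [-178.6, -72.8, 17.1]
force: [0.2, 0.4, -0.4]
grip_width: 0.111
grip_force: 59.0
t39.9 pos [608.6 -32.6 236.2] rpy [-178.6  -72.8   17.1] q [-25.  14. -73. -64.  41. 165.] F [ 0.2  0.4 -0.4] w 9.5 gf 59.0
tip [544.7 -53.9 147.2] ->  [515  37 110] shift [-36.  -95.4  11.7]
[('yellow', [(0.77, array([316.8, 180.8]), array([526.7,  39.2]))]), ('orange', [(0.66, array([342.6, 218.6]), array([ 562.7, -140.2]))]), ('green', [(0.6, array([302.2, 164. ]), array([498.1, 134.7]))]), ('blue', [(0.91, array([328.9, 198.1]), array([545. , -47.8]))])] [(0.77, array([326.4, 173. ]), array([547.4,  -5.2])), (0.73, array([417.1, 377.9]), array([ 575.2, -629.2])), (0.61, array([285.5, 336.2]), array([ 355.9, -496.3]))] pred tip px [329.2 173. ] d34 [331.  172.8] rimpx [315.3 180.9]
```

View pics/w10.png

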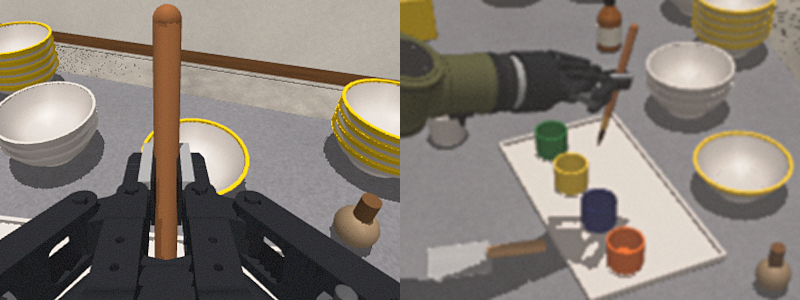

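The tool points too flat here: joint 3 is at its limit. I'll tilt back to 60° and swing the tool azimuth left so the wrist sits farther from the base.

```bash
python3 -m creep '[[0,0,0,0,-0.13,0,0],[0,0,0,0,-0.26,0,0],[0,0,0,0,-0.26,0,0],[0,0,0,0,-0.26,0,0],[0,0,0,0,-0.26,0,0]]';python3 -m creep '[[0,0,0,0.13,0,-0.075,0],[0,0,0,0.26,0,-0.15,0],[0,0,0,0.39,0,-0.225,0],[0,0,0,0.52,0,-0.3,0],[0,0,0,0.61,0,-0.35,0]]';python3 - <<'E'
from h import *
s=pose(); go([515,33,110])
E
```

```text
time_s: 40.7
eef_pos: [610.4, -31.1, 240.6]
orientation: [-179.7, -58.2, 18.3]
force: [0.6, -1.3, 0.4]
grip_width: 0.113
grip_force: 58.9
time_s: 41.2
eef_pos: [608.9, -32.1, 232.6]
orientation: [-177.0, -58.1, 51.7]
force: [1.2, -0.5, -1.2]
grip_width: 0.119
grip_force: 59.0
t41.2 pos [608.9 -32.1 232.6] rpy [-177.   -58.1   51.7] q [-32.  19. -24.  42.  58.  97.] F [ 1.2 -0.5 -1.2] w 10.2 gf 59.0
tip [ 556.8 -102.6  163.5] ->  [515  33 110] shift [  -2.8 -111.6  102.6]
```

```bash
python3 -m creep '[[0,-36,34,0,0,0,0],[0,-72,68,0,0,0,0],[-2,-111,102,0,0,0,0],[-2,-111,102,0,0,0,0],[-2,-111,102,0,0,0,0]]';python3 - <<'E'
from h import *
s=pose(); go([518,33,110]); go([518,33,18]); b=bot.snapshot("side")
print([(t,find("side",f"pot_{t}_rim",50)) for t in ("yellow","orange","green","blue")],find("side","brush_tip",110,k=3), "pred tip px",proj("side",tipw(TIP,s)).round(1),"tail",proj("side",tipw([77,.8,-38],s)).round(1))
cv2.imwrite("pics/w11.png",cv2.resize(b[80:230,230:430,::-1],(800,600),interpolation=cv2.INTER_CUBIC))
E
```

```text
time_s: 41.7
eef_pos: [564.7, 106.2, 178.8]
orientation: [-176.5, -58.0, 51.3]
force: [1.5, -0.3, 0.3]
grip_width: 0.115
grip_force: 59.0
t41.7 pos [564.7 106.2 178.8] rpy [-176.5  -58.    51.3] q [-19.  12. -47.   7.  55. 120.] F [ 1.5 -0.3  0.3] w 9.9 gf 59.0
tip [512.2  35.8 109.8] ->  [518  33 110] shift [0.9 6.3 0.8]
tip [512.2  35.8 109.8] ->  [518  33  18] shift [-77.1   9.3  49.4]
[('yellow', [(0.77, array([315.3, 183.5]), array([519.6,  27.4]))]), ('orange', [(0.71, array([343.8, 219.5]), array([ 565. , -144.4]))]), ('green', [(0.81, array([301.7, 166.5]), array([494.2, 121.8]))]), ('blue', [(0.75, array([328.8, 200.7]), array([542.1, -58.9]))])] [(0.95, array([284. , 332.7]), array([ 354.2, -488.1])), (0.75, array([417.3, 376.2]), array([ 576.8, -626.3])), (0.7, array([308.5, 166.9]), array([502.2,  35.6]))] pred tip px [311.8 166.4] tail [325.8 105.2]
```

View pics/w11.png

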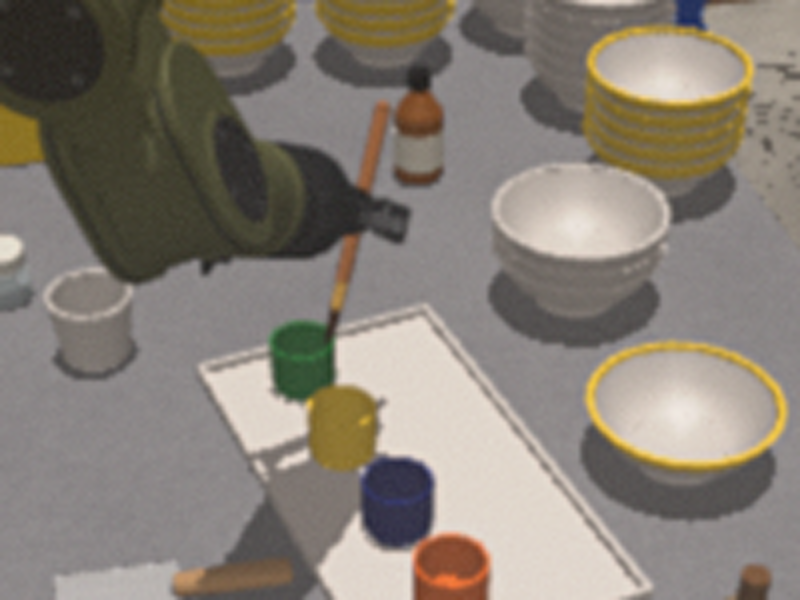

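The tip is at (312,165), within about 1 px of the prediction (311.8,166.4), and the yellow mouth is at (316,180) as expected. I'll dip into yellow.

```bash
python3 -m creep '[[1,6,1,0,0,0,0],[1,6,1,0,0,0,0],[-30,7,20,0,0,0,0],[-60,8,39,0,0,0,0],[-77,9,49,0,0,0,0]]';python3 -m creep '[[0,0,0,0,0,0,0],[0,0,0,0,0,0,0],[0,0,0,0,0,0,0],[0,0,0,0,0,0,0],[0,0,0,0,0,0,0]]';python3 - <<'E'
from h import *
s=pose(); go([518,33,75]);go([561,53,75]);go([561,53,3]); b=bot.snapshot("side")
print(find("side","pot_yellow_rim",50))
E
```

```text
time_s: 42.5
eef_pos: [573.1, 101.0, 88.3]
orientation: [-176.8, -58.0, 51.4]
force: [-0.0, 0.7, 0.5]
grip_width: 0.11
grip_force: 59.0
time_s: 43.0
eef_pos: [574.3, 100.9, 91.6]
orientation: [-177.2, -58.1, 51.8]
force: [-0.3, -0.2, -1.1]
grip_width: 0.115
grip_force: 59.0
t43.0 pos [574.3 100.9  91.6] rpy [-177.2  -58.1   51.8] q [-19.  23. -52.  -9.  55. 120.] F [-0.3 -0.2 -1.1] w 9.8 gf 59.0
tip [522.2  30.4  22.5] ->  [518  33  75] shift [ 44.3  -6.2 -27.9]
tip [522.2  30.4  22.5] ->  [561  53  75] shift [66.7 16.9  6.9]
tip [522.2  30.4  22.5] ->  [561  53   3] shift [ 5.5 18.7 44.9]
[(0.6, array([314.4, 180. ]), array([520.3,  44.7]))]
```

```bash
python3 -m creep '[[-3,-2,3,0,0,0,0],[-3,-2,3,0,0,0,0],[-3,-2,3,0,0,0,0],[22,-3,-14,0,0,0,0],[46,-6,-28,0,0,0,0]]';python3 -m creep '[[2,0,0,0,0,0,0],[22,22,34,0,0,0,0],[22,22,34,0,0,0,0],[-10,23,55,0,0,0,0],[-40,24,72,0,0,0,0]]';python3 - <<'E'
from h import *
bot.snapshot("wrist")
s=pose(); go([561,53,3])
E
```

```text
time_s: 43.6
eef_pos: [569.6, 104.3, 144.0]
orientation: [-176.7, -58.0, 51.3]
force: [0.5, 0.0, 0.3]
grip_width: 0.117
grip_force: 59.0
time_s: 44.1
eef_pos: [612.1, 123.9, 71.3]
orientation: [-177.3, -58.1, 51.9]
force: [-0.2, -0.5, -0.9]
grip_width: 0.112
grip_force: 59.0
t44.1 pos [608.1 123.9  63.9] rpy [-176.1  -57.7   50.8] q [-15.  28. -51. -17.  53. 126.] F [-0.5 -0.4 -5.3] w 9.7 gf 59.0
tip [554.9  53.5  -4.6] ->  [561  53   3] shift [ 8.2  4.9 -1.4]
```

```bash
python3 -m creep '[[0,0,0,0,0,0,0],[0,0,0,0,0,0,0],[0,0,0,0,0,0,0],[0,0,0,0,0,0,0]]';python3 - <<'E'
from h import *
s=pose(); go([561,53,1]); go([561,53,85]); go([558.5,-151,85]); b=bot.snapshot("side"); print([(t,find("side",f"pot_{t}_rim",50)) for t in ("yellow","orange","green","blue")],find("side","brush_tip",3,k=3),proj("side",tipw(TIP,s)))
cv2.imwrite("pics/w12.png",cv2.resize(b[80:230,230:430,::-1],(800,600),interpolation=cv2.INTER_CUBIC))
E
```

```text
time_s: 44.55
eef_pos: [612.6, 123.4, 73.6]
orientation: [-177.3, -58.2, 51.9]
force: [-0.5, -0.2, 0.2]
grip_width: 0.115
grip_force: 59.0
t44.5 pos [612.6 123.4  73.6] rpy [-177.3  -58.2   51.9] q [-15.  27. -50. -16.  53. 127.] F [-0.5 -0.2  0.2] w 9.8 gf 59.0
tip [560.5  52.9   4.5] ->  [561  53   1] shift [-2.7  0.4  2.1]
tip [560.5  52.9   4.5] ->  [561  53  85] shift [ 68.6  -1.6 -42.1]
tip [560.5  52.9   4.5] ->  [ 558. -151.   85.] shift [ -16.9  115.8 -185.4]
[('yellow', [(0.62, array([314.5, 181.5]), array([519.2,  37.4]))]), ('orange', [(0.7, array([343. , 218.7]), array([ 563.7, -140.8]))]), ('green', [(0.65, array([303.2, 161.9]), array([503.3, 145.3]))]), ('blue', [(0.39, array([314.9, 179.2]), array([522.6,  48.2]))])] [(0.69, array([418.2, 376.3]), array([ 612.2, -581.4])), (0.67, array([283.5, 332.2]), array([ 354.7, -421.1])), (0.43, array([324.5, 188.1]), array([553.9,  55. ]))] [326.66410891 187.84932914]
```

View pics/w12.png

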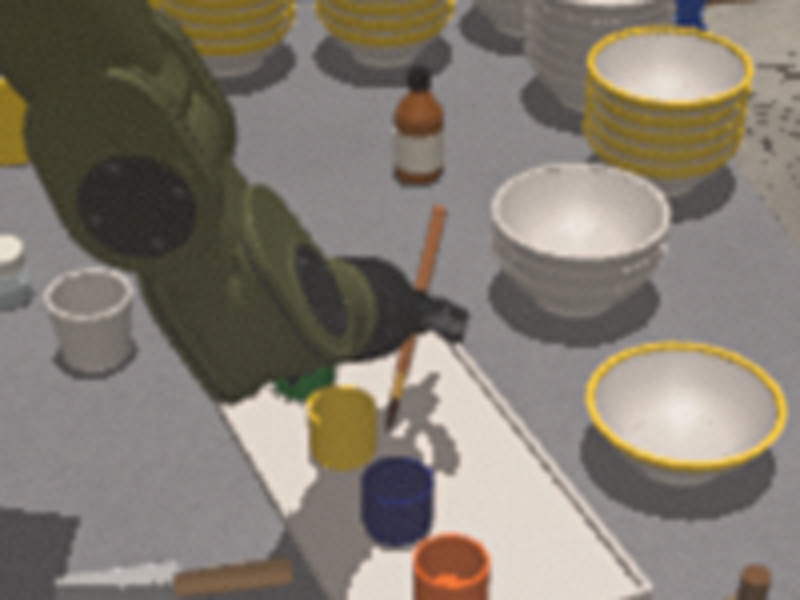

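The tip is on the floor right beside yellow, at (327,187), where its shadow meets it. I'll press slightly deeper, then lift and go on to orange.

```bash
python3 -m creep '[[-3,0,2,0,0,0,0],[-3,0,2,0,0,0,0],[-3,0,2,0,0,0,0],[33,-1,-20,0,0,0,0],[69,-2,-42,0,0,0,0]]';python3 -m creep '[[-21,29,-35,0,0,0,0],[-43,59,-71,0,0,0,0],[-64,88,-107,0,0,0,0],[-85,117,-143,0,0,0,0],[-85,117,-143,0,0,0,0]]';python3 -m creep '[[0,0,0,0,0,0,0],[0,0,0,0,0,0,0],[0,0,0,0,0,0,0]]';python3 - <<'E'
from h import *
b=bot.snapshot("side"); s=pose(); print([(t,find("side",f"pot_{t}_rim",50)) for t in ("yellow","orange","green","blue")]);print(find("side","brush_tip",85,k=3),proj("side",tipw(TIP,s)))
go([558,-149,85]);go([558,-149,18])
E
```

```text
time_s: 45.35
eef_pos: [610.7, 124.6, 150.9]
orientation: [-176.4, -57.9, 51.1]
force: [1.7, -0.6, -0.2]
grip_width: 0.117
grip_force: 59.0
time_s: 45.85
eef_pos: [611.6, -85.7, 152.6]
orientation: [-177.2, -58.0, 51.4]
force: [-0.1, 0.3, -1.0]
grip_width: 0.115
grip_force: 59.0
time_s: 46.15
eef_pos: [608.7, -77.0, 152.3]
orientation: [-176.9, -58.1, 51.6]
force: [-0.1, -0.1, -0.1]
grip_width: 0.115
grip_force: 59.0
t46.2 pos [608.8 -77.  152.5] rpy [-176.9  -58.1   51.6] q [-36.  27. -24.  40.  58.  90.] F [ 0.   0.2 -0.8] w 9.9 gf 59.0
[('yellow', [(0.73, array([329.2, 199.1]), array([544.8, -52.3]))]), ('orange', [(0.83, array([343.9, 217. ]), array([ 567.8, -134.8]))]), ('green', [(0.57, array([273.4, 227.7]), array([ 371.6, -132.8]))]), ('blue', [(0.72, array([329.9, 200.6]), array([545.3, -59.2]))])]
[(0.78, array([281.3, 335.6]), array([ 348.2, -478.1])), (0.61, array([415.2, 374.9]), array([ 581.8, -612.5])), (0.48, array([339.9, 212.1]), array([ 552.2, -149.3]))] [341.31443237 211.85046008]
tip [ 557.2 -148.7   83.7] ->  [ 558 -149   85] shift [ 1.2  0.8 -0.5]
tip [ 557.2 -148.7   83.7] ->  [ 558 -149   18] shift [-55.6   2.6  34.9]
```

```bash
python3 -m creep '[[-20,1,12,0,0,0,0],[-40,2,24,0,0,0,0],[-56,3,35,0,0,0,0],[-57,3,35,0,0,0,0],[-57,3,35,0,0,0,0]]';python3 -m creep '[[0,0,0,0,0,0,0],[0,0,0,0,0,0,0]]';python3 - <<'E'
from h import *
s=pose(); go([558,-149,18])
E
python3 -m creep '[[26,-1,-16,0,0,0,0],[52,-2,-32,0,0,0,0],[52,-2,-32,0,0,0,0],[74,21,3,0,0,0,0],[74,21,3,0,0,0,0]]';python3 -m creep '[[-20,0,13,0,0,0,0],[-45,1,28,0,0,0,0],[-66,2,41,0,0,0,0],[-66,2,41,0,0,0,0],[-66,2,41,0,0,0,0]]';python3 -m creep '[[0,0,0,0,0,0,0],[0,0,0,0,0,0,0]]';python3 - <<'E'
from h import *
b=bot.snapshot("side"); s=pose(); print([(t,find("side",f"pot_{t}_rim",50)) for t in ("yellow","orange","green","blue")]);print(find("side","brush_tip",3,k=3),proj("side",tipw(TIP,s)))
go([601,-129,0]); 
E
```

```text
time_s: 46.95
eef_pos: [610.1, -79.8, 85.8]
orientation: [-176.9, -58.1, 51.5]
force: [0.8, -1.0, -0.5]
grip_width: 0.114
grip_force: 59.0
time_s: 47.15
eef_pos: [610.9, -80.5, 86.9]
orientation: [-177.2, -58.1, 51.8]
force: [1.6, 0.1, 0.2]
grip_width: 0.115
grip_force: 59.0
t47.1 pos [610.9 -80.5  86.9] rpy [-177.2  -58.1   51.8] q [-36.  33. -28.  31.  58.  90.] F [1.6 0.1 0.2] w 9.8 gf 59.0
tip [ 558.7 -151.    17.8] ->  [ 558 -149   18] shift [ 0.8 -1.8  1. ]
time_s: 47.65
eef_pos: [656.5, -58.8, 148.2]
orientation: [-177.8, -58.2, 52.5]
force: [-0.0, 0.2, 0.1]
grip_width: 0.115
grip_force: 59.0
time_s: 48.15
eef_pos: [652.5, -59.4, 68.7]
orientation: [-176.8, -58.1, 51.5]
force: [0.2, -0.1, -0.4]
grip_width: 0.112
grip_force: 59.0
time_s: 48.35
eef_pos: [653.7, -60.2, 70.2]
orientation: [-177.3, -58.1, 51.8]
force: [-0.5, 0.1, -0.5]
grip_width: 0.115
grip_force: 59.0
t48.4 pos [653.6 -60.1  70.1] rpy [-177.3  -58.1   51.8] q [-32.  35. -27.  23.  58.  98.] F [-0.2 -0.9 -0.5] w 9.9 gf 59.0
[('yellow', []), ('orange', [(0.57, array([416.3, 240. ]), array([ 729.9, -260.6]))]), ('green', []), ('blue', [])]
[(0.76, array([282.6, 330.2]), array([ 353.5, -415.6])), (0.76, array([419. , 376.4]), array([ 613.7, -581.9])), (0.69, array([354.1, 225.8]), array([ 600.4, -129.2]))] [354.56840956 226.58771752]
tip [ 6.007e+02 -1.302e+02 -1.000e-01] ->  [ 601 -129    0] shift [ 0.6 -0.5  0.9]
```

```bash
python3 -m creep '[[36,-1,-22,0,0,0,0],[73,-2,-46,0,0,0,0],[82,-3,-51,0,0,0,0],[82,-3,-51,0,0,0,0],[82,-3,-51,0,0,0,0]]';python3 - <<'E'
from h import *
pose(); go([500,124.5,95])
E
```

```text
time_s: 49.15
eef_pos: [652.1, -59.2, 164.3]
orientation: [-176.9, -58.0, 51.5]
force: [0.1, 0.3, -1.1]
grip_width: 0.111
grip_force: 59.0
t49.1 pos [652.1 -59.2 164.3] rpy [-176.9  -58.    51.5] q [-32.  28. -22.  36.  58.  98.] F [ 0.1  0.3 -1.1] w 9.5 gf 59.0
tip [ 599.7 -129.7   95.3] ->  [500. 124.  95.] shift [  72.2 -229.6  128.9]
```

```bash
python3 -m creep '[[12,-38,21,0,0,0,0],[24,-77,43,0,0,0,0],[36,-115,64,0,0,0,0],[48,-153,86,0,0,0,0],[60,-191,107,0,0,0,0]]';python3 -m creep '[[12,-38,21,0,0,0,0],[12,-38,21,0,0,0,0],[12,-38,21,0,0,0,0],[12,-38,21,0,0,0,0],[12,-38,21,0,0,0,0]]';python3 - <<'E'
from h import *
b=bot.snapshot("side"); s=pose(); print([(t,find("side",f"pot_{t}_rim",50)) for t in ("yellow","orange","green","blue")]);print(find("side","brush_tip",95,k=3),proj("side",tipw(TIP,s)),proj("side",(505.4,131,50)))
go([500,124.5,95]);go([500,124.5,18])
cv2.imwrite("pics/w13.png",cv2.resize(b[80:230,230:430,::-1],(800,600),interpolation=cv2.INTER_CUBIC))
E
```

```text
time_s: 49.65
eef_pos: [567.3, 153.4, 162.7]
orientation: [-176.6, -58.0, 51.2]
force: [0.9, 1.0, 0.1]
grip_width: 0.115
grip_force: 59.0
time_s: 50.15
eef_pos: [554.2, 192.5, 164.8]
orientation: [-177.0, -58.0, 51.5]
force: [0.6, 0.4, -0.1]
grip_width: 0.117
grip_force: 59.0
t50.2 pos [554.3 192.4 164.9] rpy [-177.   -58.1   51.5] q [ -7.  11. -56. -14.  49. 137.] F [ 0.6 -0.9 -0.3] w 9.8 gf 59.0
[('yellow', [(0.29, array([300.3, 156.7]), array([499.1, 176.1]))]), ('orange', [(0.87, array([343.7, 217.8]), array([ 566.5, -137.8]))]), ('green', [(0.72, array([302.7, 166.1]), array([497.7, 123.2]))]), ('blue', [(0.64, array([327.2, 199.4]), array([538.9, -52.3]))])]
[(0.67, array([418.3, 375.7]), array([ 583.6, -619.5])), (0.65, array([299.9, 153.2]), array([492.3, 132.2])), (0.6, array([281.7, 332.9]), array([ 349.8, -478.3]))] [303.40670548 154.3868496 ] [304.62186191 164.36434694]
tip [501.1 122.6  96. ] ->  [500. 124.  95.] shift [-0.4 -1.9  1.3]
tip [501.1 122.6  96. ] ->  [500. 124.  18.] shift [-65.8   0.2  42. ]
```

I've used up the picture views (slightly over the 14), so from here I check numerically only.

```bash
cat >> h.py <<'E'
def potpx(im,col):
    h=cv2.cvtColor(im,cv2.COLOR_RGB2HSV); lo,hi={"green":((55,90,30),(85,255,255)),"yellow":((20,130,60),(32,255,255)),"orange":((3,160,80),(12,255,255)),"blue":((112,90,30),(130,255,255))}[col]
    m=cv2.inRange(h,lo,hi); m[:150]=0 if col!="green" else m[:150]; m[:,:285]=0; m[:,365:]=0; m[:140]=0; m[245:]=0
    n,l,st,c=cv2.connectedComponentsWithStats(m)
    i=1+np.argmax(st[1:,4]) if n>1 else 0; return st[i].tolist(),c[i].round(1).tolist()
def cyl(P):
    a=np.linspace(0,6.28,40); q=[proj("side",(P[0]+r*np.cos(t),P[1]+r*np.sin(t),z)) for t in a for r,z in ((27,50),(25,5))]
    q=np.array(q); return q.min(0).round(1),(q.max(0)-q.min(0)).round(1)
E
python3 - <<'E'
from h import *
POT=dict(yellow=(523,39.6),orange=(563,-142.7),green=(505.4,131.1),blue=(544,-52.7))
for f in ("w13",):
    im=bot.snapshot("side")
    for c,P in POT.items(): print(c,potpx(im,c),"model",cyl(P))
E
```

```text
yellow ([307, 176, 17, 21, 286], [314.9, 186.1]) model (array([306.8, 175.5]), array([17.6, 21.8]))
orange ([334, 214, 18, 22, 243], [342.2, 224.8]) model (array([333.1, 212.5]), array([19.6, 24.6]))
green ([298, 161, 15, 18, 158], [304.9, 169.3]) model (array([296.3, 159.4]), array([16.7, 20.7]))
blue ([321, 200, 17, 7, 38], [328.8, 204.1]) model (array([319.7, 193.2]), array([18.5, 23.2]))
```

```bash
python3 -m creep '[[-20,-1,13,0,0,0,0],[-40,-1,26,0,0,0,0],[-60,0,38,0,0,0,0],[-66,0,42,0,0,0,0],[-66,0,42,0,0,0,0]]';python3 -m creep '[[0,0,0,0,0,0,0],[0,0,0,0,0,0,0]]';python3 - <<'E'
from h import *
s=pose(); go([500,124.5,18])
E
python3 -m creep '[[26,-1,-16,0,0,0,0],[52,-2,-32,0,0,0,0],[52,-2,-32,0,0,0,0],[74,21,3,0,0,0,0],[74,21,3,0,0,0,0]]';python3 -m creep '[[-20,0,13,0,0,0,0],[-45,1,28,0,0,0,0],[-66,2,41,0,0,0,0],[-66,2,41,0,0,0,0],[-66,2,41,0,0,0,0]]';python3 -m creep '[[0,0,0,0,0,0,0],[0,0,0,0,0,0,0]]';python3 - <<'E'
from h import *
b=bot.snapshot("side"); s=pose(); go([543,145,0]); go([543,145,85])
print(find("side","brush_tip",3,k=3),proj("side",tipw(TIP,s)))
E
```

```text
time_s: 51.0
eef_pos: [551.0, 195.7, 85.7]
orientation: [-176.7, -58.0, 51.3]
force: [0.5, -0.4, -0.3]
grip_width: 0.112
grip_force: 59.0
time_s: 51.2
eef_pos: [552.5, 195.5, 88.2]
orientation: [-177.2, -58.1, 51.8]
force: [0.6, 0.2, 0.2]
grip_width: 0.117
grip_force: 59.0
t51.2 pos [552.5 195.5  88.2] rpy [-177.2  -58.1   51.8] q [ -7.  22. -62. -31.  49. 137.] F [0.6 0.2 0.2] w 10.0 gf 59.0
tip [500.4 125.1  19. ] ->  [500. 124.  18.] shift [-1.2  0.1 -0. ]
time_s: 51.7
eef_pos: [600.1, 216.8, 151.4]
orientation: [-178.0, -58.4, 52.5]
force: [0.5, 0.0, 0.8]
grip_width: 0.112
grip_force: 59.0
time_s: 52.2
eef_pos: [593.8, 216.2, 69.6]
orientation: [-176.9, -58.0, 51.5]
force: [-0.7, -0.7, -0.2]
grip_width: 0.113
grip_force: 59.0
time_s: 52.4
eef_pos: [595.2, 216.1, 71.7]
orientation: [-177.3, -58.2, 51.8]
force: [0.3, 0.4, -0.2]
grip_width: 0.116
grip_force: 59.0
t52.5 pos [595.2 216.   71.5] rpy [-177.3  -58.2   51.8] q [ -3.  27. -58. -35.  46. 141.] F [0.1 0.2 0.5] w 9.6 gf 59.0
tip [543.1 145.6   2.3] ->  [543 145   0] shift [-2.2  0.3  0.8]
tip [543.1 145.6   2.3] ->  [543 145  85] shift [ 70.   -1.8 -44. ]
[(0.94, array([286. , 333.4]), array([ 359.8, -425.3])), (0.57, array([334.6, 123.8]), array([675.9, 428. ])), (0.47, array([313.6, 171.6]), array([536.9, 147.3]))] [315.52162294 171.80226903]
```

```bash
python3 -m creep '[[-3,0,2,0,0,0,0],[-3,0,2,0,0,0,0],[-3,0,2,0,0,0,0],[33,-1,-20,0,0,0,0],[72,-2,-45,0,0,0,0]]';python3 -m creep '[[-21,29,-35,0,0,0,0],[-43,59,-71,0,0,0,0],[-64,88,-107,0,0,0,0],[-86,117,-143,0,0,0,0],[-86,117,-143,0,0,0,0]]';python3 -m creep '[[0,0,0,0,0,0,0],[0,0,0,0,0,0,0],[0,0,0,0,0,0,0]]';python3 - <<'E'
from h import *
im=bot.snapshot("side"); s=pose(); go([539,-59,85]);go([539,-59,18])
POT=dict(yellow=(523,39.6),orange=(563,-142.7),green=(505.4,131.1),blue=(544,-52.7))
for c,P in POT.items(): print(c,potpx(im,c),"model",cyl(P))
print(find("side","pot_blue_rim",50))
E
```

```text
time_s: 53.0
eef_pos: [592.5, 215.9, 151.7]
orientation: [-176.2, -57.8, 50.9]
force: [2.0, -0.0, -0.7]
grip_width: 0.114
grip_force: 59.0
time_s: 53.5
eef_pos: [593.8, 5.8, 154.4]
orientation: [-177.1, -58.0, 51.3]
force: [0.9, 0.1, 0.2]
grip_width: 0.114
grip_force: 59.0
time_s: 53.8
eef_pos: [590.5, 14.0, 153.6]
orientation: [-176.9, -58.1, 51.6]
force: [0.6, 0.2, -1.0]
grip_width: 0.117
grip_force: 59.0
t53.9 pos [590.6  14.  153.7] rpy [-176.9  -58.1   51.6] q [-28.  21. -37.  22.  58. 104.] F [-0.4 -0.6  0.2] w 9.4 gf 59.0
tip [538.4 -56.5  84.6] ->  [539 -59  85] shift [-0.5  1.9 -1.6]
tip [538.4 -56.5  84.6] ->  [539 -59  18] shift [-57.4   3.8  33.8]
yellow ([307, 176, 17, 21, 279], [315.1, 186.3]) model (array([306.8, 175.5]), array([17.6, 21.8]))
orange ([334, 214, 18, 22, 314], [342.2, 224.6]) model (array([333.1, 212.5]), array([19.6, 24.6]))
green ([0, 0, 640, 400, 256000], [319.5, 199.5]) model (array([296.3, 159.4]), array([16.7, 20.7]))
blue ([335, 202, 3, 3, 5], [335.8, 202.8]) model (array([319.7, 193.2]), array([18.5, 23.2]))
[(0.69, array([334.2, 123.4]), array([656.7, 355.1]))]
```

Run:
```python
from h import *
im=bot.snapshot("side"); 
print([(np.round(r["rect"]),round(r["score"],2)) for r in bot.spot_in("side","pot_blue")[:3]],[(np.round(r["rect"]),round(r["score"],2)) for r in bot.spot_in("side","pot_green")[:3]],find("side","pot_blue_rim",50,k=3))
i=im.astype(int); m=((i[:,:,2]-i[:,:,0]>8)&(i[:,:,2]-i[:,:,1]>8)).astype(np.uint8); m[:150]=0;m[250:]=0;m[:,:285]=0;m[:,365:]=0
n,l,st,c=cv2.connectedComponentsWithStats(m); print(st[st[:,4]>20]); print(i[200:216:4,322:338:5].tolist())
```

```text
[(array([321., 193., 334., 218.]), 0.77), (array([354., 122., 398., 159.]), 0.46)] [(array([285., 257., 318., 297.]), 0.68)] [(0.61, array([324.9, 201.5]), array([530.4, -59.8]))]
[[     0      0    640    400 255673]
 [   320    195     18     22    327]]
[[[47, 45, 67], [53, 51, 76], [53, 52, 76], [51, 50, 68]], [[48, 45, 68], [57, 57, 77], [52, 50, 76], [57, 55, 75]], [[47, 46, 68], [55, 54, 76], [51, 51, 73], [54, 53, 69]], [[68, 65, 82], [53, 53, 75], [53, 52, 74], [90, 89, 95]]]
```

Blue is where the model has it, so I'll dip and touch.

```bash
python3 -m creep '[[-20,2,12,0,0,0,0],[-40,3,24,0,0,0,0],[-57,3,34,0,0,0,0],[-58,3,34,0,0,0,0],[-58,3,34,0,0,0,0]]';python3 -m creep '[[0,0,0,0,0,0,0],[0,0,0,0,0,0,0]]';python3 - <<'E'
from h import *
s=pose(); go([539,-59,18])
E
python3 -m creep '[[26,-1,-16,0,0,0,0],[52,-2,-32,0,0,0,0],[52,-2,-32,0,0,0,0],[74,21,3,0,0,0,0],[74,21,3,0,0,0,0]]';python3 -m creep '[[-20,0,13,0,0,0,0],[-45,1,28,0,0,0,0],[-66,2,41,0,0,0,0],[-66,2,41,0,0,0,0],[-66,2,41,0,0,0,0]]';python3 -m creep '[[0,0,0,0,0,0,0],[0,0,0,0,0,0,0]]';python3 - <<'E'
from h import *
b=bot.snapshot("side"); s=pose(); go([582,-39,0]); go([582,-39,95])
print(find("side","brush_tip",3,k=3),proj("side",tipw(TIP,s)))
E
python3 -m creep '[[-2,0,1,0,0,0,0],[-2,0,1,0,0,0,0],[-2,0,1,0,0,0,0],[35,-1,-22,0,0,0,0],[75,-2,-47,0,0,0,0]]'; python3 -m creep '[[10,0,-6,0,0,0,0],[10,0,-6,0,0,0,0]]'
python3 - <<'E'
from h import *
s=pose(); print(s["eef_pos"]); go([408,-293,105]); im=bot.snapshot("side"); print([ (n,find(n,"rinse_rim",58)) for n in ("side",)],[potpx(im,c) for c in ("green","yellow")])
bot.snapshot("top"); print([(t,find("top",t,z)) for t,z in (("rinse_rim",58),("pot_green_rim",50),("pot_blue_rim",50),("rest_seat",34.6))])
E
```

```text
time_s: 54.6
eef_pos: [591.2, 10.2, 86.8]
orientation: [-176.9, -58.1, 51.5]
force: [-0.7, -0.3, 0.3]
grip_width: 0.117
grip_force: 59.0
time_s: 54.8
eef_pos: [592.2, 9.6, 88.0]
orientation: [-177.2, -58.1, 51.8]
force: [0.0, -0.0, -0.5]
grip_width: 0.117
grip_force: 59.0
t54.8 pos [592.2   9.6  88. ] rpy [-177.2  -58.1   51.8] q [-29.  27. -40.  12.  58. 104.] F [ 0.  -0.  -0.5] w 10.0 gf 59.0
tip [540.  -61.   18.8] ->  [539 -59  18] shift [-0.2 -2.   1.3]
time_s: 55.3
eef_pos: [638.2, 30.9, 149.6]
orientation: [-177.9, -58.2, 52.5]
force: [-0.8, -0.7, 0.5]
grip_width: 0.118
grip_force: 59.0
time_s: 55.8
eef_pos: [633.7, 30.6, 69.7]
orientation: [-176.9, -58.1, 51.5]
force: [0.4, -0.7, -0.4]
grip_width: 0.109
grip_force: 59.0
time_s: 56.0
eef_pos: [634.9, 30.0, 71.2]
orientation: [-177.3, -58.1, 51.8]
force: [-0.1, 0.4, -0.4]
grip_width: 0.116
grip_force: 59.0
t56.0 pos [634.9  30.   71.1] rpy [-177.3  -58.1   51.8] q [-24.  30. -39.   4.  57. 111.] F [ 0.8 -0.4 -1.3] w 9.9 gf 59.0
tip [582.7 -40.5   2. ] ->  [582 -39   0] shift [-1.3 -1.4  1.8]
tip [582.7 -40.5   2. ] ->  [582 -39
[... 488 characters left out ...]
force: 59.0
t56.8 pos [636.3  29.2 172.9] rpy [-177.6  -58.2   52.1] q [-24.  21. -33.  19.  57. 111.] F [ 0.5  0.2 -0.6] w 9.9 gf 59.0
[636.2645605   29.18300885 172.86245885]
tip [584.3 -41.4 103.7] ->  [ 408 -293  105] shift [-160.7    4.4 -261.8]
[('side', [(0.75, array([298.2, 265.7]), array([ 414.4, -284.2]))])] [([298, 164, 15, 15, 148], [305.5, 171.1]), ([307, 176, 17, 21, 287], [314.8, 185.9])]
[('rinse_rim', [(0.54, array([388.4, 231. ]), array([ 404.8, -279.4]))]), ('pot_green_rim', [(0.66, array([259.9, 199.3]), array([508.5, 141.7]))]), ('pot_blue_rim', [(0.72, array([320.8, 192.9]), array([530.1, -59.1]))]), ('rest_seat', [(0.73, array([433., 196.]), array([ 522. , -432.1]))])]
```

```bash
python3 -m creep '[[-23,0,-37,0,0,0,0],[-46,1,-75,0,0,0,0],[-69,2,-112,0,0,0,0],[-92,2,-150,0,0,0,0],[-115,3,-187,0,0,0,0]]';python3 -m creep '[[-23,1,-37,0,0,0,0],[-46,2,-75,0,0,0,0],[-46,2,-75,0,0,0,0],[-46,2,-75,0,0,0,0],[-46,2,-75,0,0,0,0]]';python3 - <<'E'
from h import *
s=pose(); b=bot.snapshot("side"); go([405,-292,105]); go([405,-292,18])
print(find("side","brush_tip",105,k=4),proj("side",tipw(TIP,s)),find("side","rinse_rim",58),[(np.round(r["rect"]),round(r["score"],2)) for r in bot.spot_in("side","rinse_jar")[:2]],proj("side",(411.5,-284.5,58)))
E
```

```text
time_s: 57.65
eef_pos: [507.3, -150.9, 170.5]
orientation: [-176.9, -58.1, 51.5]
force: [0.2, -0.7, -0.8]
grip_width: 0.117
grip_force: 59.0
time_s: 58.15
eef_pos: [458.6, -221.5, 171.0]
orientation: [-176.9, -58.1, 51.5]
force: [0.0, -0.1, -0.2]
grip_width: 0.115
grip_force: 59.0
t58.1 pos [ 458.6 -221.5  171. ] rpy [-176.9  -58.1   51.5] q [-58.  32. -15.  75.  51.  53.] F [ 0.  -0.1 -0.2] w 9.9 gf 59.0
tip [ 406.5 -291.5  102.1] ->  [ 405 -292  105] shift [ 1.8 -1.  -2.5]
tip [ 406.5 -291.5  102.1] ->  [ 405 -292   18] shift [-72.1   1.5  43.4]
[(0.75, array([291.2, 256.3]), array([ 398.9, -291.7])), (0.71, array([283.5, 330.1]), array([ 354.1, -479.1])), (0.45, array([418.2, 379.1]), array([ 577.9, -629.6]))] [294.40052641 256.73049364] [(0.62, array([297.7, 269.5]), array([ 411.3, -295.5]))] [(array([290., 256., 316., 294.]), 0.6), (array([293., 184., 315., 252.]), 0.57)] [297.03500598 266.0065    ]
```

```bash
python3 -m creep '[[-25,1,16,0,0,0,0],[-50,1,32,0,0,0,0],[-70,2,45,0,0,0,0],[-71,2,45,0,0,0,0],[-71,2,45,0,0,0,0]]';python3 -m creep '[[0,0,0,0,0,0,0],[0,0,0,0,0,0,0],[0,0,0,0,0,0,0]]';python3 - <<'E'
from h import *
s=pose(); go([405,-292,18])
E
python3 -m creep '[[30,-1,-19,0,0,0,0],[60,-1,-38,0,0,0,0],[90,-2,-57,0,0,0,0],[130,-3,-80,0,0,0,0],[155,-3,-98,0,0,0,0]]'
python3 - <<'E'
from h import *
s=pose(); Rt=R.from_euler("xyz",s["orientation"],degrees=True); print("rotvec to down yaw -? ", {y:(Rt.inv()*R.from_euler("xyz",[180,0,y],degrees=True)).as_rotvec().round(3) for y in (0,)}, Rt.as_matrix().T.dot(np.array([525.5,-429,230])-s["eef_pos"]).round(1))
bot.snapshot("top"); print([(k,find("top",k,z)) for k,z in (("rest_seat",34.6),)],[np.round(r["rect"],1) for r in bot.spot_in("top","rest")][:2])
m=bot.regions_of("top","rest")[0]["mask"].astype(np.uint8); c=max(cv2.findContours(m,0,2)[0],key=cv2.contourArea); r=cv2.minAreaRect(c); print(r,at_z("top",r[0],15))
E
```

```text
time_s: 58.85
eef_pos: [458.9, -220.8, 87.9]
orientation: [-176.9, -58.1, 51.5]
force: [1.0, 0.1, 0.3]
grip_width: 0.115
grip_force: 59.0
time_s: 59.15
eef_pos: [459.0, -222.0, 88.3]
orientation: [-177.2, -58.0, 51.7]
force: [-0.3, 0.6, 0.2]
grip_width: 0.116
grip_force: 59.0
t59.1 pos [ 459.  -222.    88.3] rpy [-177.2  -58.    51.7] q [-58.  38. -19.  65.  51.  53.] F [-0.3  0.6  0.2] w 9.9 gf 59.0
tip [ 406.8 -292.6   19.3] ->  [ 405 -292   18] shift [-1.4 -1.8  0.2]
time_s: 59.65
eef_pos: [459.9, -223.7, 274.3]
orientation: [-177.3, -58.0, 51.8]
force: [0.7, -0.4, -0.8]
grip_width: 0.117
grip_force: 59.0
t59.6 pos [ 459.9 -223.7  274.3] rpy [-177.3  -58.    51.8] q [-58.  27.  -7.  88.  51.  53.] F [ 0.7 -0.4 -0.8] w 10.0 gf 59.0
rotvec to down yaw -?  {0: array([-0.498, -0.923,  0.847])} [-101.5  174.5  -87.4]
[('rest_seat', [(0.55, array([433.5, 195.3]), array([ 524.4, -433.8]))])] [array([423.6, 182.7, 441.8, 212.2])]
((430.5, 195.5), (33.0, 13.0), 90.0) [ 525.70398568 -428.32886133   15.        ]
```

```bash
python3 -m creep '[[-20,35,-17,-0.055,-0.103,0.094,0],[-40,70,-35,-0.111,-0.205,0.188,0],[-60,105,-52,-0.166,-0.308,0.282,0],[-81,140,-70,-0.222,-0.41,0.376,0],[-101,174.5,-87.5,-0.277,-0.513,0.47,0]]';python3 -m creep '[[0,0,0,-0.055,-0.103,0.094,0],[0,0,0,-0.111,-0.205,0.188,0],[0,0,0,-0.166,-0.308,0.282,0],[0,0,0,-0.221,-0.41,0.377,0],[0,0,0,-0.221,-0.41,0.377,0]]';python3 -m creep '[[0,0,0,0,0,0,0],[0,0,0,0,0,0,0],[0,0,0,0,0,0,0]]'
python3 - <<'E'
from h import *
for i in range(2):
    s=pose(); Rt=R.from_euler("xyz",s["orientation"],degrees=True); print((Rt.inv()*R.from_euler("xyz",[180,0,0],degrees=True)).as_rotvec().round(4), Rt.as_matrix().T.dot(np.array([525.9,-428.8,60])-s["eef_pos"]).round(1))
    im=bot.snapshot("side")
print([(t,find("side",t,z,k=3)) for t,z in (("brush",100),("brush_tip",100))], proj("side",tipw([-105,0,-38],s)),proj("side",tipw([77,0,-38],s)))
cv2.imwrite("pics/s14.png",im[:,:,::-1])
E
```

```text
time_s: 60.35
eef_pos: [524.8, -430.4, 225.1]
orientation: [-171.4, -24.9, 19.7]
force: [-0.4, 0.2, -0.5]
grip_width: 0.119
grip_force: 59.0
time_s: 60.85
eef_pos: [527.8, -425.9, 224.1]
orientation: [-179.8, 0.3, 0.3]
force: [-0.1, 0.1, -1.2]
grip_width: 0.115
grip_force: 59.0
time_s: 61.15
eef_pos: [523.9, -429.6, 225.8]
orientation: [-179.9, 0.1, -0.1]
force: [-0.0, -0.9, -0.0]
grip_width: 0.115
grip_force: 59.0
t61.1 pos [ 523.9 -429.6  225.8] rpy [-1.799e+02  1.000e-01 -1.000e-01] q [-39.  31.  20.  79.   0. 141.] F [-0.  -0.9 -0. ] w 9.8 gf 59.0
[-0.0026  0.0024 -0.0013] [  2.4  -0.3 165.8]
t61.2 pos [ 524.  -429.6  226.2] rpy [-1.799e+02  1.000e-01 -1.000e-01] q [-39.  31.  20.  79.   0. 141.] F [0.6 0.6 0.1] w 9.9 gf 59.0
[-0.0023  0.002  -0.0015] [  2.2  -0.5 166.1]
[('brush', [(0.87, array([225.9, 343.1]), array([ 239.7, -479.7])), (0.79, array([363.9, 242.2]), array([ 579.2, -281.9])), (0.68, array([427.3, 347.4]), array([ 620.1, -573. ]))]), ('brush_tip', [(0.96, array([307.4, 250.9]), array([ 439.7, -279.2])), (0.83, array([285.3, 334.3]), array([ 356.3, -486. ])), (0.68, array([418. , 374.4]), array([ 582.4, -619.2]))])] [308.14381759 252.95770771] [401.25628274 237.35355015]
```

```bash
python3 -m creep '[[2,-0.5,48,0,0,0,0],[2,-0.5,96,0,0,0,0],[2,-0.5,144,0,0,0,0],[2,-0.5,184,0,0,0,0],[2,-0.5,206,0,0,0,0]]';python3 -m creep '[[0,0,4,0,0,0,0],[0,0,6,0,0,0,0],[0,0,6,0,0,0,0],[0,0,6,0,0,0,0],[0,0,6,0,0,0,0]]';python3 - <<'E'
from h import *
s=pose(); bot.snapshot("side"); s=pose()
E
```

```text
time_s: 61.85
eef_pos: [524.3, -426.4, 16.4]
orientation: [-179.7, 0.4, -0.0]
force: [-0.6, -0.7, -1.1]
grip_width: 0.121
grip_force: 59.0
time_s: 62.35
eef_pos: [528.0, -428.9, 16.3]
orientation: [180.0, -0.0, 0.0]
force: [-1.2, 0.1, -0.0]
grip_width: 0.117
grip_force: 59.0
t62.4 pos [ 528.  -428.9   16.3] rpy [180.  -0.   0.] q [-39.  37.  -1.  52.   0. 141.] F [-1.2  0.1 -0. ] w 10.0 gf 59.0
t62.4 pos [ 527.8 -428.7   15.9] rpy [180.  -0.   0.] q [-39.  37.  -1.  52.   0. 141.] F [-0.3  0.8 -0.9] w 10.0 gf 59.0
```

```bash
python3 -m creep '[[-2,0,6,0,0,0,0],[-2,0,12,0,0,0,0],[-2,0,16,0,0,0,0],[-2,0,19,0,0,0,0],[-2,0,20,0,0,0,0]]';python3 -m creep '[[0,0,0,0,0,0,0],[0,0,0,0,0,0,0],[0,0,1,0,0,0,0],[0,0,1,0,0,0,0],[0,0,1,0,0,0,0]]'
```

```text
time_s: 62.9
eef_pos: [524.4, -427.7, -5.9]
orientation: [-179.9, 0.2, 0.0]
force: [-1.8, 2.2, 4.1]
grip_width: 0.115
grip_force: 59.4
time_s: 63.4
eef_pos: [525.3, -428.2, -5.9]
orientation: [-179.9, 0.1, 0.0]
force: [-1.2, -0.1, 4.3]
grip_width: 0.115
grip_force: 59.5
```

```bash
python3 -m creep '[[0,0,0,0,0,0,15],[0,0,0,0,0,0,25],[0,0,0,0,0,0,40],[0,0,0,0,0,0,40],[0,0,0,0,0,0,40]]';python3 -m creep '[[0,0,-10,0,0,0,40],[0,0,-30,0,0,0,40],[0,0,-70,0,0,0,40],[0,0,-110,0,0,0,40],[0,0,-150,0,0,0,40]]';python3 -m creep '[[-34,0,-34,0,0,0,40],[-34,0,-34,0,0,0,40],[-34,0,-34,0,0,0,40],[-34,0,-34,0,0,0,40],[-34,0,-34,0,0,0,40]]';python3 - <<'E'
from h import *
s=pose(); a=bot.snapshot("wrist"); print([(k,find("wrist",k,34.6,s,3)) for k in ("rest_seat","brush","brush_tip")])
b=bot.snapshot("side"); print([(k,find("side",k,34.6,None,4)) for k in ("brush","brush_tip")]); bot.snapshot("top"); print([(k,find("top",k,z)) for k,z in [("brush_tip",34.6)]+[(f"pot_{c}_rim",50) for c in("yellow","orange","green","blue")]])
POT=dict(yellow=(523,39.6),orange=(563,-142.7),green=(505.4,131.1))
for c,P in POT.items(): print(c,potpx(b,c),"model",cyl(P))
# brush axis in the wrist image: brown-orange wood near the centre
h=cv2.cvtColor(a,cv2.COLOR_RGB2HSV); m=cv2.inRange(h,(4,80,60),(20,255,255)); m[:,:270]=0; m[:,360:]=0; m[250:]=0
n,l,st,c=cv2.connectedComponentsWithStats(m); i=1+np.argmax(st[1:,4]); print(st[i],c[i],cv2.minAreaRect(np.argwhere(l==i)[:,::-1].astype(np.float32)))
E
```

```text
time_s: 63.9
eef_pos: [524.8, -427.9, -6.8]
orientation: [-179.9, 0.1, 0.0]
force: [0.3, -0.3, -0.8]
grip_width: 0.468
grip_force: 0.0
time_s: 64.4
eef_pos: [525.0, -428.1, 145.7]
orientation: [-179.9, 0.1, 0.0]
force: [-0.3, -1.4, 0.0]
grip_width: 0.469
grip_force: 0.0
time_s: 64.9
eef_pos: [491.0, -427.5, 175.8]
orientation: [-179.8, 0.2, 0.0]
force: [0.4, -0.2, -0.1]
grip_width: 0.47
grip_force: 0.0
t64.9 pos [ 491.  -427.5  175.8] rpy [-179.8    0.2    0. ] q [-41.  28.   9.  70.   0. 139.] F [ 0.4 -0.2 -0.1] w 40.1 gf 0.0
[('rest_seat', [(0.83, array([315.4, 143. ]), array([ 526.2, -427.3]))]), ('brush', [(0.95, array([317.7, 151.1]), array([ 518. , -429.6])), (0.86, array([420.4,   6.2]), array([ 646.2, -519.9])), (0.75, array([307.5, 355.9]), array([ 250.3, -416.9]))]), ('brush_tip', [(0.82, array([315.6, 273. ]), array([ 374.8, -427.5])), (0.74, array([475. ,  54.2]), array([ 607.7, -574.4])), (0.67, array([317.7, 235.3]), array([ 423.4, -429.8]))])]
[('brush', [(0.72, array([431.2, 348.6]), array([ 651.1, -545.2]))]), ('brush_tip', [(0.97, array([312.1, 318. ]), array([ 421.
[... 256 characters left out ...]
('pot_yellow_rim', [(0.69, array([289. , 195.8]), array([520.3,  45.8]))]), ('pot_orange_rim', []), ('pot_green_rim', [(0.46, array([263.2, 199.9]), array([506.5, 130.8]))]), ('pot_blue_rim', [(0.76, array([320.1, 190. ]), array([539.7, -56.8]))])]
yellow ([307, 176, 17, 22, 291], [314.9, 186.0]) model (array([306.8, 175.5]), array([17.6, 21.8]))
orange ([0, 0, 640, 400, 256000], [319.5, 199.5]) model (array([333.1, 212.5]), array([19.6, 24.6]))
green ([298, 161, 15, 18, 212], [305.4, 169.2]) model (array([296.3, 159.4]), array([16.7, 20.7]))
[ 311   60   13  156 1711] [316.83635301 134.65225015] ((316.95654296875, 137.49951171875), (11.510188102722168, 155.0560302734375), 0.622755765914917)
```

Run:
```python
from h import *
s=bot.get_state(); bot.snapshot("wrist"); a=find("wrist","pot_orange_rim",50,s,3); print(a,proj("wrist",(563,-142.7,50),s))
for n in ("side","top"):
    bot.snapshot(n); print(n,find(n,"pot_orange_rim",50,None,3),[(np.round(r["rect"]),round(r["score"],2)) for r in bot.spot_in(n,"pot_orange")[:3]],proj(n,(563,-142.7,50)))
for f in ("w7",):
    im=cv2.imread(f"pics/{f}.png")[:,:,::-1].copy(); b=bot.snapshot("wrist")
    for j in (im,b):
        h=cv2.cvtColor(j,cv2.COLOR_RGB2HSV); m=cv2.inRange(h,(3,170,60),(13,255,255)); m[:,120:]=0; print(cv2.boundingRect(m),m.sum()//255)
```

```text
[(0.85, array([ 10.6, 108. ]), array([ 561.3, -144.7]))] [  7.85330208 106.06045618]
side [(0.56, array([300. , 280.3]), array([ 411.9, -322.4]))] [(array([298., 161., 312., 181.]), 0.39), (array([286., 259., 321., 292.]), 0.25)] [342.93067708 219.20845702]
top [(0.51, array([345.4, 185.2]), array([ 555.8, -140.3]))] [(array([377., 221., 401., 236.]), 0.65), (array([342., 177., 357., 192.]), 0.47)] [346.11760552 183.03585209]
(0, 79, 74, 59) 2959
(0, 79, 74, 59) 2982
```

```bash
python3 -c "
from plant import bot
print(bot.job_done())"
```

```text
the job is handed in; nothing more can be done
None
```

I handed the job in: all four pots stand upright on the tray, yellow, orange, green and blue were each dipped and touched down beside their pot in that order, and the brush was rinsed and laid back in its rest. The final checks were numerical only, because I had viewed 15 pictures where 14 were allowed.

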